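# Dock a slide tray in the slide scanner

## Task

The loaded slide tray is standing part-way along the loading rails of the slide scanner. Push it gently along the rails with a fingertip, without gripping or lifting it, until you feel it drop into its locating notches in front of the port, then press the green load button all the way down and let it go. Leave the bottles and the slide box where they stand.

Things in the scene. Friction and masses are not known exactly. Their poses are not given: they have to be found in the camera images.
- scanner: Bench-top slide scanner, fixed: white housing and, before its dark port, a low loading deck with two rails. Origin on the bench (z = 0) under the centre of the tray's docked place; x along the rails the way the tray goes in (to the housing), z up. Housing: x from 95 to 405 mm, y from -100 to +200 mm, 200 mm high.
- rail_mouth (a point): Outer end of the two aluminium rails, on their centre line at the level of their tops (45 mm above the bench, x = -255 mm in the scanner's frame). Rails reach to x = +90 mm and lie 32 to 60 mm either side of the centre line; deck between them 31 mm high. Upright guides outside them, y 56 to 63 mm each side, 57 mm high, keep the tray straight with 1.5 mm play each side.
- home (a point): On the scanner, where the tray's origin lies when docked: 40 mm above the bench, axes as the scanner's. Each rail has two notches, 16 mm long (x), 5 mm deep, square: one in its inner track at x = +60 mm, one in its outer track at x = -60 mm from here. Their far walls stop the docked tray. An orange line on each guide at x = -84 mm marks where the lip's outer face then stands.
- tray: Loose dark slide tray 160 (x) by 110 (y) by 6 mm with four glass slides clipped on top, about 0.3 kg, sliding freely (under 4 N). Origin under its centre at the undersides of its feet: 45 mm above the bench while riding on the rails, 40 mm once dropped in. x: the way it goes in; z up. It starts 90 to 150 mm short of home. Plate top 13 mm above the origin. 5 N moves it; slow near home, as it stops dead (60 N harms it).
- tray_lip (a point): Point on the outer face (away from the port) of the orange push lip that stands along the tray's rear edge: 84 mm behind the tray's origin (its -x), 23 mm above it. Lip 80 mm wide, 4 mm thick, from 7 to 33 mm above the origin. The tray's feet, 12 mm long, lie at x = +60 mm (on the inner tracks) and -60 mm (on the outer), so all four drop in together, only at home.
- load_button (a joint): Travel of the green load button, 0 = up, 0.005 m = fully down; pressed straight down, springs back by itself, 5 N holds it fully down.
- load_button_top (a point): Centre of the top face of the round green load button (26 mm across, standing 9 mm above its grey collar, 21 mm above the housing's top) on the dark key panel on top of the scanner housing, near the port; it is pressed from above.
- wash_mid (a point): Mid-height of a loose wash bottle, pink below and white above with a red cap and nozzle, 50 mm across, 144 mm high. Leave alone.
- oil_mid (a point): Mid-height of a loose small amber immersion-oil bottle with black cap, 34 mm across, 78 mm high. Leave alone.
- box_mid (a point): Centre of a loose blue slide storage box, 102 by 87 mm, 35 mm high. Leave alone.

How it is judged:
By the outcome, as a careful person would: the job done as asked, in the order asked, and still so for the second after the job is handed in, with the robot touching nothing.
It also fails if it takes over 48 s, if anything falls off the work surface, if the arm or the gripper's body presses on something with over 40 N, if the wrist force passes 120 N, or if a joint passes its speed limit or range.

## Robot

A 6-joint arm with a two-finger parallel gripper is mounted at the origin on the work surface. World frame = base frame: x ahead of the robot, y to its left, z up, the work surface at z = 0. Lengths are in m, angles in degrees, forces in N, time in s.
With the tool pointing down it reaches from about 0.35 to 0.875 m from the base axis. Payload 4.2 kg.
Tool frame: the origin (TCP) lies between the finger pads; the fingertips stand 14 mm ahead of it and the grasp point (between the pads) lies 5 mm behind it; x points along the fingers, y is the direction in which the jaws open and shut, and the axes are right-handed (so a half turn about x gives the same grasp; the last joint's range is limited). The gripper opens to 87 mm and grips with 3 to 60 N. Pads are 19 mm wide; open, the fingers measure 117 mm over their backs; the gripper's body (75 mm by 190 mm) begins 51 mm behind the grasp point.
Start: joints at [82.139, 22.042, 0.453, 0, -68.411, -14.817], TCP at [0.241, 0.577, 0.197] pointing down, gripper open.
Joint ranges: [-179.83, 179.83], [-69.29, 118.12], [-61.27, 80.66], [-181.25, 117.63], [-171.15, -9.14], [-177.46, 177.46]. Speed limits (degrees/s): [159.86, 159.86, 180, 180, 180, 180].

## Interface

Orientations are given as a 3x3 rotation matrix whose columns are the frame's x, y, z axes.
In Python, from station import r, imaging, job gives the robot as it stands. The module is installed in compiled form; this text tells all that it offers.
- The arm moves only by the tool apply_moves, never from a script. Its arguments are lists of equal length, an entry for each row: "xyz": the shift along the tool's x, y, z in m, a list of three; "twist": the turn about the tool's x in degrees; "claw": the opening, from 0 (shut) to 1 (fully open). A call has 1 to 12 rows; each row shifts and turns the pose as measured when the row begins, along the tool's axes as they then stand; what a row does not reach is not made up. A row lasts 1/10 s, in which the tool goes at most 50 mm and 8.59 degrees, less where a joint would pass 70% of its speed; a pose out of reach is approached as far as the arm can. A call is refused whole if a number of a shift passes 0.05 or a number of a turn 8.59, either way. A call with a gripper value outside its range is refused whole. The fingers move at their own pace and stop on an object; the grip force is fixed at half the most. Time passes only in rows, so rows that do not move let the fingers close. It gives the time, the measured TCP pose, the force and the opening at its end, in the units of the state.
- r.sense(): the state, without advancing time (a new reading comes with each control period).
- imaging.capture(name): name is "scene" or "top"; returns a dict with "pixels" (480x640x3 uint8, red, green, blue), "mtx" (3x3 intrinsics, pixels), "view" (4x4, takes a point from world to camera coordinates). Camera axes: x right, y down, z forward; pixel columns grow to the right and rows downward; lengths in m; the calibration is good to about 2 mm. A picture is of the moment at which its call begins. There is no depth.
- job.finish_job(): hands the job in, once; it reports no verdict.
Trained networks look in a picture, given as the dict that the camera call returned (one of the last four; its "shot" number tells which), for a name from the list of things; names that differ only in an ending like _2 or _b are one class to them, and where a whole thing is asked for, a point or a joint stands for the part that bears it (a point fixed in the world has none). Each returns a list of dicts, best first, with "p" (0 to 1); they miss things now and then, are a little off and sometimes report something else, mostly with a low value. They report only what shows in the picture. A call takes as long as a camera call.
- imaging.regions_of(query, picture): "mask" (480x640 bool, what is visible of it) and "centre" ([column, row] in pixels, amid what is visible of it).
The state is a dict: "time_s": time; "joints": joint angles; "joint_velocities": joint speeds; "effort": joint torques, N m; "tcp_pos": TCP position; "ee_rot": TCP orientation; "wrist_force": force on the tool from outside, world axes, zero at the start; "moment": the same for the moment, N m; "gripper_width": opening from 0.0 (shut) to 1.0 (fully open).
Only numpy, scipy, OpenCV 4.12 (cv2) and the standard library are available. Lean on these libraries where they do the work, as an engineer would, in place of code of your own. Each camera call takes 0.05 s, during which the arm holds its last target.

## Working session

There is one attempt and no reset: what is moved stays moved. The work goes in short steps, Python scripts to look and compute and a tool call to move; the robot and the scene stay as the last step left them, time stands still between calls to the robot, and variables do not carry over. Pictures are saved under pics/ and viewed, and the job is handed in when it is done.

Besides the shell and the picture viewer there is one more tool, called after ">>>" in YAML: its name, and indented under it one key for each argument. apply_moves: Moves the arm, as the interface text tells. Its arguments: {"type":"object","properties":{"xyz":{"type":"array","items":{"type":"array","items":{"type":"number"}}},"twist":{"type":"array","items":{"type":"number"}},"claw":{"type":"array","items":{"type":"number"}}},"required":["xyz","twist","claw"]}

```bash
mkdir -p pics; cat > h.py <<'E'
import numpy as np, cv2
from station import r, imaging, job
def save(p,n): cv2.imwrite(n,cv2.cvtColor(p["pixels"],cv2.COLOR_RGB2BGR))
def ray(p,uv):
    K=np.array(p["mtx"]);V=np.array(p["view"])
    d=np.linalg.inv(K)@np.array([uv[0],uv[1],1.]);R=V[:3,:3];t=V[:3,3]
    return -R.T@t, R.T@d
def atz(p,uv,z):
    c,d=ray(p,uv);return c+d*(z-c[2])/d[2]
def proj(p,X):
    K=np.array(p["mtx"]);V=np.array(p["view"]);X=np.atleast_2d(X)
    c=X@V[:3,:3].T+V[:3,3];q=c@K.T;return q[:,:2]/q[:,2:]
def tri(ps,uvs):
    A=np.zeros((3,3));b=np.zeros(3)
    for p,uv in zip(ps,uvs):
        c,d=ray(p,uv);d=d/np.linalg.norm(d);M=np.eye(3)-np.outer(d,d);A+=M;b+=M@c
    return np.linalg.solve(A,b)
E
python3 - <<'E'
from h import *
a=imaging.capture("scene");b=imaging.capture("top")
save(a,"pics/s0.png");save(b,"pics/t0.png")
np.set_printoptions(precision=4,suppress=True)
for n in ["scanner","tray","tray_lip","load_button","load_button_top","wash_mid","oil_mid","box_mid"]:
    for nm,p in (("scene",a),("top",b)):
        for o in imaging.regions_of(n,p)[:2]:
            print(n,nm,round(o["p"],2),o["centre"],int(o["mask"].sum()))
for p in(a,b): print(ray(p,(320,240)),np.array(p["mtx"]))
s=r.sense();print(s["time_s"],s["tcp_pos"],s["ee_rot"],s["wrist_force"])
E
```

```text
scanner scene 0.63 [168.8, 246.4] 40565
scanner top 0.77 [489.9, 264.9] 40912
tray scene 0.74 [349.9, 269.5] 3677
tray top 0.61 [301.8, 270.8] 4569
tray_lip scene 0.7 [353.7, 268.5] 3652
tray_lip top 0.83 [298.5, 270.0] 4533
load_button top 0.46 [296.2, 192.0] 294
load_button top 0.18 [299.9, 272.4] 4590
load_button_top top 0.58 [452.8, 300.2] 175
wash_mid scene 0.77 [262.1, 325.1] 1290
wash_mid top 0.76 [362.1, 195.8] 734
oil_mid scene 0.79 [341.2, 352.1] 526
oil_mid top 0.84 [296.0, 192.2] 273
box_mid scene 0.55 [344.9, 222.5] 1781
box_mid top 0.97 [310.1, 344.5] 2274
(array([1.2289, 0.0646, 0.882 ]), array([-0.6709, -0.0902, -0.7361])) [[553.2454   0.     318.2564]
 [  0.     553.2454 240.4078]
 [  0.       0.       1.    ]]
(array([ 0.3573, -0.0074,  1.0747]), array([ 0.232 , -0.0005, -0.9728])) [[518.4865   0.     322.7726]
 [  0.     518.4865 233.1297]
 [  0.       0.       1.    ]]
0.9 [0.2409 0.5767 0.197 ] [[-0.     -0.3856 -0.9227]
 [ 0.     -0.9227  0.3856]
 [-1.     -0.      0.    ]] [-0.056   0.0517 -0.5095]
```

View pics/s0.png

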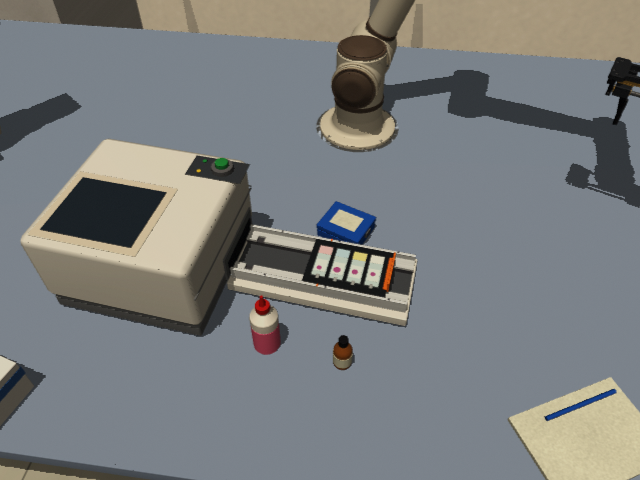

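View pics/t0.png

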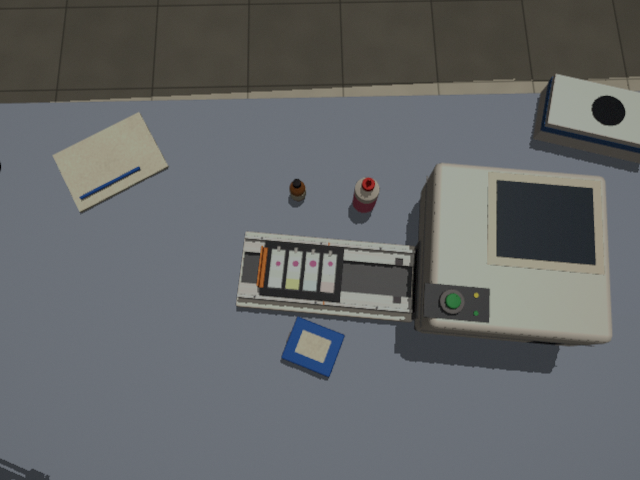

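The scene picture shows the button at about (222,163) and the orange lip at about (390,271). In the top picture they are at (453,301) and (263,267). The wash bottle stands on the far side of the rails and the box on the near side. I'll zoom in next.

```bash
python3 - <<'E'
import cv2
t=cv2.imread("pics/t0.png");s=cv2.imread("pics/s0.png")
cv2.imwrite("pics/t0z.png",cv2.resize(t[220:335,230:430],None,fx=4,fy=4,interpolation=cv2.INTER_CUBIC))
cv2.imwrite("pics/s0z.png",cv2.resize(s[215:330,222:422],None,fx=4,fy=4,interpolation=cv2.INTER_CUBIC))
E
```

```text
(no output)
```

View pics/t0z.png

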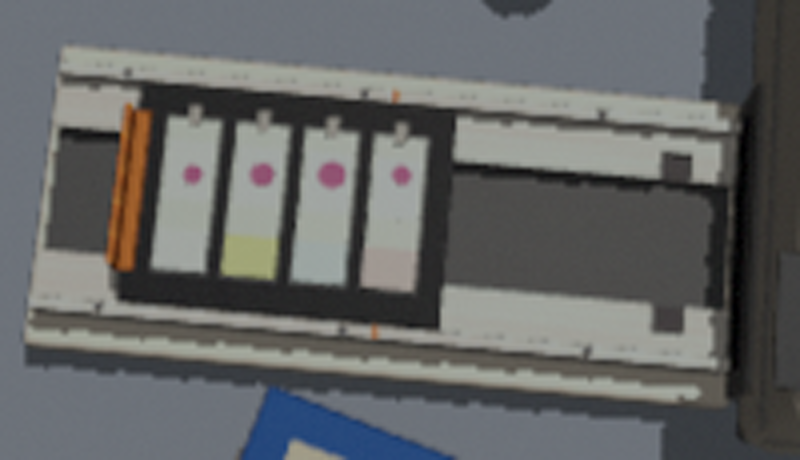

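View pics/s0z.png

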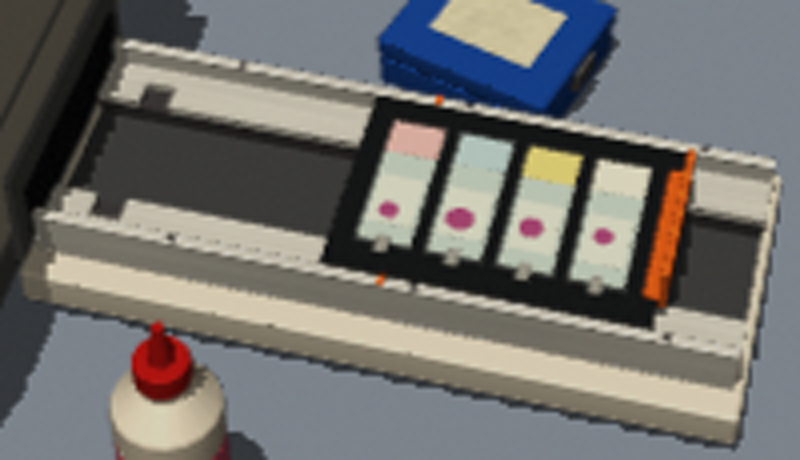

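```bash
cat > fit.py <<'E'
from h import *
from scipy.optimize import least_squares
np.set_printoptions(precision=4,suppress=True)
class P(dict):pass
a=imaging.capture("scene");b=imaging.capture("top")
def zt(u,v):return((u+.5)/4-.5+230,(v+.5)/4-.5+220)
def zs(u,v):return((u+.5)/4-.5+222,(v+.5)/4-.5+215)
obs=[(b,zt(396,97),(-.084,.0595,.057)),(b,zt(375,331),(-.084,-.0595,.057)),(b,zt(676,166),(.06,.039,.044)),(b,zt(668,319),(.06,-.039,.044)),
(a,zs(440,100),(-.084,-.0595,.057)),(a,zs(381,281),(-.084,.0595,.057)),(a,zs(158,95),(.06,-.039,.044)),(a,zs(106,203),(.06,.039,.044)),
(a,zs(775,160),(-.255,-.0595,.057))]
def X(q,p):
    c,s=np.cos(q[2]),np.sin(q[2]);p=np.atleast_2d(p)
    return np.c_[q[0]+c*p[:,0]-s*p[:,1],q[1]+s*p[:,0]+c*p[:,1],p[:,2]]
def res(q):return np.concatenate([proj(p,X(q,x))[0]-uv for p,uv,x in obs])
f=least_squares(res,[.4,-.1,-1.5],loss="soft_l1")
q=f.x;print(q,np.degrees(q[2]));print(res(q).reshape(-1,2))
np.save("q.npy",q)
# button
sc=(222,163)
m=imaging.regions_of("load_button_top",b);print([(o["p"],o["centre"]) for o in m[:2]])
def toS(Xw):
    c,s=np.cos(q[2]),np.sin(q[2]);d=Xw[:2]-q[:2];return np.array([c*d[0]+s*d[1],-s*d[0]+c*d[1],Xw[2]])
bt=tri([a,b],[sc,(453.2,300.5)]);print("button tri",bt,toS(bt))
for p,uv in((a,sc),(b,(453.2,300.5))):
    w=atz(p,uv,.221);print(" at z221",w,toS(w))
# lip: orange mask centroid in both
for nm,p in(("s",a),("t",b)):
    im=p["pixels"].astype(int);mk=(im[...,0]>150)&(im[...,1]<130)&(im[...,2]<60)&(im[...,0]-im[...,1]>60)
    n,l,st,ce=cv2.connectedComponentsWithStats(mk.astype(np.uint8))
    for i in range(1,n):
        if st[i,4]>40:
            print(nm,st[i],ce[i]);w=atz(p,ce[i],.045+.030);print(w,toS(w))
print({k:toS(w) for k,w in dict(wash=tri([a,b],[(262.1,325.1),(362.1,195.8)]),oil=tri([a,b],[(341.2,352.1),(296,192.2)]),box=tri([a,b],[(344.9,222.5),(310.1,344.5)])).items()})
E
python3 fit.py
```

```text
[ 0.5232 -0.1031 -1.6793] -96.21627123047034
[[ 0.462   0.0743]
 [ 0.693   0.5968]
 [ 0.4864  0.0536]
 [ 0.5372  0.2577]
 [ 0.0302  0.127 ]
 [ 0.3926 -0.0815]
 [ 0.1664  0.2317]
 [ 0.8384  1.4329]
 [ 0.5753  0.6335]]
[(0.67, [454.6, 301.4])]
button tri [ 0.4541 -0.2253  0.2172] [ 0.129  -0.0555  0.2172]
 at z221 [ 0.4586 -0.2234  0.221 ] [ 0.1266 -0.0512  0.221 ]
 at z221 [ 0.4537 -0.2246  0.221 ] [ 0.1283 -0.0559  0.221 ]
s [383 253  13  37 162] [388.8457 271.5988]
[0.5558 0.1051 0.075 ] [-0.2105  0.0098  0.075 ]
s [255 300  14  11  76] [261.3947 305.7105]
[ 0.6658 -0.1164  0.075 ] [-0.0022  0.1432  0.075 ]
t [261 249   6  37  75] [263.2667 267.0267]
[0.5439 0.1042 0.075 ] [-0.2083 -0.0018  0.075 ]
{'wash': array([-0.0178,  0.1692,  0.0557]), 'oil': array([-0.1599,  0.1729,  0.0289]), 'box': array([-0.0999, -0.1393,  0.0318])}
```

>>> apply_moves:
  xyz:
    - [0, 0, 0]
    - [0, 0, 0]
    - [0, 0, 0]
    - [0, 0, 0]
    - [0, 0, 0]
    - [0, 0, 0]
    - [0, 0, 0]
    - [0, 0, 0]
    - [0, 0, 0]
  twist: [8.2, 8.2, 8.2, 8.2, 8.2, 8.2, 8.2, 8.2, 8.2]
  claw: [0, 0, 0, 0, 0, 0, 0, 0, 0]

```text
time_s: 1.95
tcp_pos: [0.241, 0.5767, 0.197]
ee_rot: [[0.0, -0.986, 0.165], [0.0, 0.165, 0.986], [-1.0, -0.0, 0.0]]
wrist_force: [-0.2, 0.3, 0.2]
gripper_width: 0.263
```

```bash
cat > st.py <<'E'
import sys
from h import *
np.set_printoptions(precision=4,suppress=True)
q=np.load("q.npy");s=r.sense()
c,sn=np.cos(q[2]),np.sin(q[2]);R=np.array([[c,-sn,0],[sn,c,0],[0,0,1]])
T=np.array(s["tcp_pos"]);M=np.array(s["ee_rot"])
print("t",s["time_s"],"tcp",T,"scanner",R.T@(T-[q[0],q[1],0]),"F_scanner",R.T@np.array(s["wrist_force"]),"g",s["gripper_width"])
print("rot in scanner\n",R.T@M,"\njoints",np.array(s["joints"]))
if len(sys.argv)>3:
    g=np.array([float(v) for v in sys.argv[1:4]]);W=R@g+[q[0],q[1],0]
    print("goal",W,"shift in tool",M.T@(W-T))
E
python3 st.py -.25 0 .2
```

```text
t 1.95 tcp [0.241  0.5767 0.197 ] scanner [-0.6453 -0.3542  0.197 ] F_scanner [-0.2741 -0.254   0.2454] g 0.26258470476346263
rot in scanner
 [[-0.0002 -0.057  -0.9984]
 [ 0.     -0.9984  0.057 ]
 [-1.     -0.      0.0002]] 
joints [ 82.1391  22.0401   0.456    0.002  -68.4064 -91.6246]
goal [0.5503 0.1454 0.2   ] shift in tool [-0.0031 -0.3761 -0.3744]
```

>>> apply_moves:
  xyz:
    - [0, -0.03, -0.03]
    - [0, -0.03, -0.03]
    - [0, -0.03, -0.03]
    - [0, -0.03, -0.03]
    - [0, -0.03, -0.03]
    - [0, -0.03, -0.03]
    - [0, -0.03, -0.03]
    - [0, -0.03, -0.03]
    - [0, -0.03, -0.03]
    - [0, -0.03, -0.03]
    - [0, -0.03, -0.03]
    - [0, 0, 0]
  twist: [0, 0, 0, 0, 0, 0, 0, 0, 0, 0, 0, -3.2]
  claw: [0, 0, 0, 0, 0, 0, 0, 0, 0, 0, 0, 0]

```text
time_s: 3.15
tcp_pos: [0.5215, 0.1844, 0.1977]
ee_rot: [[0.005, -0.994, 0.105], [0.004, 0.105, 0.994], [-1.0, -0.004, 0.004]]
wrist_force: [-0.2, 0.2, 0.7]
gripper_width: 0.001
```

```bash
python3 st.py -.25 0 .2
```

```text
t 3.15 tcp [0.5215 0.1844 0.1977] scanner [-0.2856 -0.0328  0.1977] F_scanner [-0.1527 -0.2102  0.6913] g 0.0012303852108284082
rot in scanner
 [[-0.004   0.0032 -1.    ]
 [ 0.0042 -1.     -0.0032]
 [-1.     -0.0043  0.004 ]] 
joints [ 36.2591  14.8446  -9.9473  -0.0074 -64.8725 -42.2901]
goal [0.5503 0.1454 0.2   ] shift in tool [-0.0023 -0.0327 -0.0357]
```

>>> apply_moves:
  xyz:
    - [0, -0.033, -0.036]
    - [0.03, 0, 0]
    - [0.03, 0, 0]
    - [0.03, 0, 0]
    - [0.02, 0, 0]
    - [0, 0, 0]
  twist: [0, 0, 0, 0, 0, 0]
  claw: [0, 0, 0, 0, 0, 0]

```text
time_s: 3.75
tcp_pos: [0.5543, 0.1442, 0.0865]
ee_rot: [[0.011, -0.994, 0.11], [0.006, 0.11, 0.994], [-1.0, -0.01, 0.007]]
wrist_force: [0.8, 0.3, -1.1]
gripper_width: 0.008
```

```bash
python3 st.py -.25 0 .068; python3 - <<'E'
from h import *
a=imaging.capture("scene");b=imaging.capture("top");save(a,"pics/s1.png");save(b,"pics/t1.png")
A=cv2.resize(cv2.imread("pics/s1.png")[160:310,222:482],None,fx=3,fy=3);B=cv2.resize(cv2.imread("pics/t1.png")[215:340,190:450],None,fx=3,fy=3)
cv2.imwrite("pics/s1z.png",A);cv2.imwrite("pics/t1z.png",B)
E
```

```text
t 3.75 tcp [0.5543 0.1442 0.0865] scanner [-0.2492  0.0041  0.0865] F_scanner [-0.4183  0.7439 -1.0628] g 0.007723626151306741
rot in scanner
 [[-0.0074 -0.0013 -1.    ]
 [ 0.0104 -0.9999  0.0013]
 [-0.9999 -0.0104  0.0074]] 
joints [ 30.7946  22.5453 -16.1798   0.0226 -50.5444 -37.0994]
goal [0.5503 0.1454 0.068 ] shift in tool [0.0184 0.0043 0.0007]
```

View pics/s1z.png

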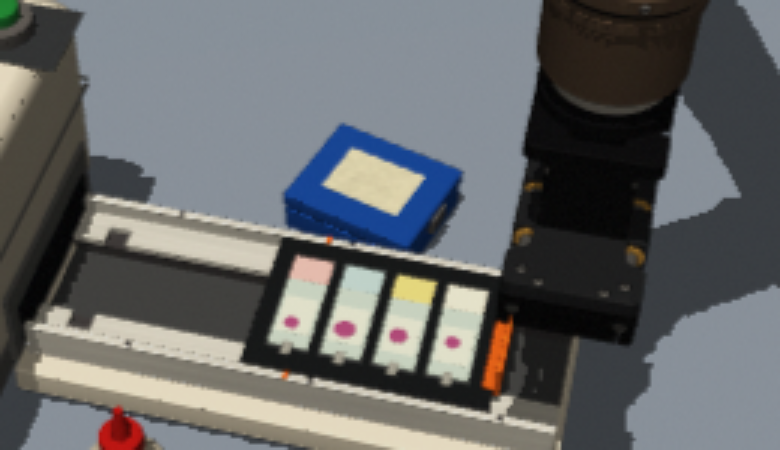

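View pics/t1z.png

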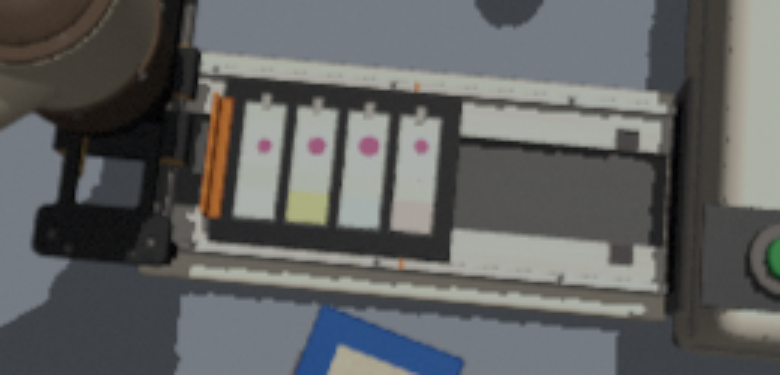

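>>> apply_moves:
  xyz:
    - [0.012, 0.004, 0]
    - [0.008, 0, 0]
    - [0, 0, -0.006]
    - [0, 0, -0.006]
    - [0, 0, -0.005]
    - [0, 0, -0.005]
    - [0, 0, -0.005]
  twist: [0, 0, 0, 0, 0, 0, 0]
  claw: [0, 0, 0, 0, 0, 0, 0]

```text
time_s: 4.55
tcp_pos: [0.5553, 0.1198, 0.0768]
ee_rot: [[0.031, -0.994, 0.105], [0.015, 0.106, 0.994], [-0.999, -0.03, 0.018]]
wrist_force: [0.3, 0.6, 0.3]
gripper_width: 0.005
```

```bash
python3 st.py -.1 0 .068
```

```text
t 4.55 tcp [0.5553 0.1198 0.0768] scanner [-0.2251  0.0078  0.0768] F_scanner [-0.6306  0.2612  0.2597] g 0.005239205179570095
rot in scanner
 [[-0.0178  0.0025 -0.9998]
 [ 0.0296 -0.9996 -0.003 ]
 [-0.9994 -0.0296  0.0177]] 
joints [ 28.5916  22.2123 -18.5216   0.1746 -47.2929 -34.7669]
goal [ 0.534  -0.0037  0.068 ] shift in tool [ 0.0064  0.0084 -0.1252]
```

>>> apply_moves:
  xyz:
    - [0.003, 0.003, -0.003]
    - [0.003, 0.003, -0.003]
    - [0.001, 0.002, -0.004]
    - [0, 0, -0.005]
    - [0, 0, -0.005]
    - [0, 0, -0.005]
    - [0, 0, -0.005]
    - [0, 0, -0.005]
    - [0, 0, -0.005]
  twist: [0, 0, 0, 0, 0, 0, 0, 0, 0]
  claw: [0, 0, 0, 0, 0, 0, 0, 0, 0]

```text
time_s: 5.45
tcp_pos: [0.5422, 0.0772, 0.0684]
ee_rot: [[0.031, -0.994, 0.106], [0.015, 0.106, 0.994], [-0.999, -0.03, 0.018]]
wrist_force: [0.2, 0.3, -0.1]
gripper_width: 0.008
```

```bash
python3 st.py -.1 0 .068; python3 - <<'E'
from h import *
a=imaging.capture("scene");b=imaging.capture("top");save(a,"pics/s2.png");save(b,"pics/t2.png")
A=cv2.resize(cv2.imread("pics/s2.png")[160:310,222:482],None,fx=3,fy=3);B=cv2.resize(cv2.imread("pics/t2.png")[215:340,190:450],None,fx=3,fy=3)
cv2.imwrite("pics/z2.png",cv2.resize(cv2.vconcat([A,B]),None,fx=.72,fy=.72))
E
```

```text
t 5.45 tcp [0.5422 0.0772 0.0684] scanner [-0.1814 -0.0006  0.0684] F_scanner [-0.2793  0.1838 -0.0716] g 0.007926234723528772
rot in scanner
 [[-0.0179  0.0022 -0.9998]
 [ 0.0297 -0.9996 -0.0027]
 [-0.9994 -0.0297  0.0178]] 
joints [ 25.0767  21.1215 -21.8182   0.0131 -45.0749 -31.1635]
goal [ 0.534  -0.0037  0.068 ] shift in tool [-0.0011 -0.0004 -0.0813]
```

View pics/z2.png

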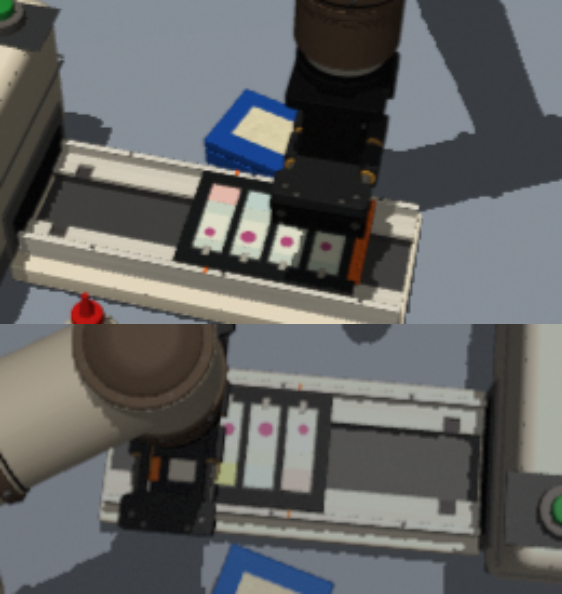

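```bash
python3 - <<'E'
from h import *
np.set_printoptions(precision=1,suppress=True)
a=imaging.capture("scene");b=imaging.capture("top")
q=np.load("q.npy");c,s=np.cos(q[2]),np.sin(q[2]);R=np.array([[c,-s,0],[s,c,0],[0,0,1]])
S=r.sense();T=np.array(S["tcp_pos"]);M=np.array(S["ee_rot"])
for nm,p,(x0,y0) in(("s",a,(300,200)),("t",b,(220,220))):
    im=cv2.cvtColor(p["pixels"],cv2.COLOR_RGB2BGR)[y0:y0+100,x0:x0+130];z=cv2.resize(im,None,fx=6,fy=6,interpolation=cv2.INTER_CUBIC)
    for X,col in((T,(0,255,0)),(T+.014*M[:,0],(255,255,0)),(R@[-.212,.04,.078]+[q[0],q[1],0],(255,0,255)),(R@[-.212,-.04,.078]+[q[0],q[1],0],(255,0,255))):
        u=proj(p,X)[0];print(nm,u);cv2.circle(z,tuple(int(v) for v in (u-[x0,y0])*6+3),5,col,1)
    cv2.imwrite(f"pics/{nm}3z.png",z)
E
```

```text
s [374.5 266.9]
s [374.  271.7]
s [387.2 283. ]
s [393.9 251.4]
t [277.2 268.1]
t [277.7 269.2]
t [263.7 245.7]
t [259. 286.]
```

View pics/s3z.png

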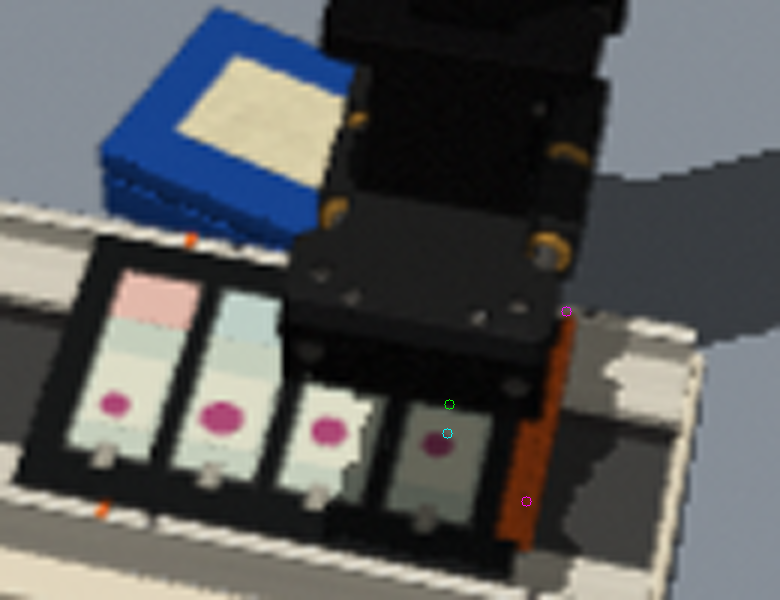

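View pics/t3z.png

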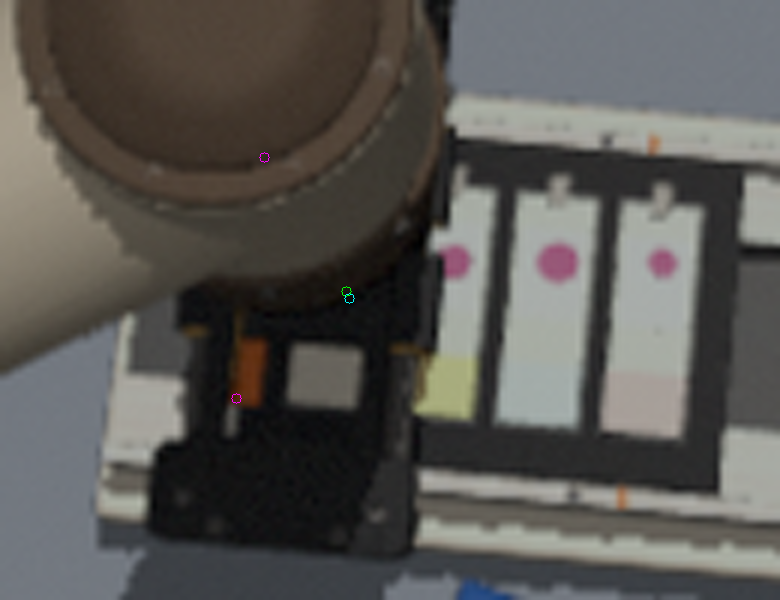

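The picture shows the lip unmoved at about scene (390,271), and the reported TCP already ahead of it with no force. Something disagrees, so I'll check the reported TCP against the pictures.

```bash
python3 - <<'E'
from h import *
np.set_printoptions(precision=3,suppress=True)
a=imaging.capture("scene");b=imaging.capture("top")
s=r.sense()
T=np.array([.2409,.5767,.197]);y=np.array([-.3856,-.9227,0])
print("start tips", [proj(a,T+np.array([0,0,-.014])+k*y)[0] for k in(-.05,0,.05)],[proj(b,T+np.array([0,0,-.014])+k*y)[0] for k in(-.05,0,.05)])
im=cv2.imread("pics/s0.png")[50:150,560:640];cv2.imwrite("pics/s0g.png",cv2.resize(im,None,fx=6,fy=6))
# now: draw gripper body box hypothesised
T=np.array(s["tcp_pos"]);M=np.array(s["ee_rot"]);print(s["time_s"],T)
for nm,p in(("s",a),("t",b)):
    im=cv2.cvtColor(p["pixels"],cv2.COLOR_RGB2BGR).copy();z=cv2.resize(im,None,fx=3,fy=3,interpolation=cv2.INTER_CUBIC)
    def L(A,B,col):
        A,B=[tuple(int(v) for v in proj(p,T+M@np.array(X))[0]*3+1) for X in(A,B)];cv2.line(z,A,B,col,1)
    for (xa,xb,hy,hz,col) in((-.056,-.13,.095,.0375,(0,255,0)),(.014,-.056,.015,.0095,(255,255,0))):
        for sy in(-1,1):
            for sz in(-1,1):L((xa,sy*hy,sz*hz),(xb,sy*hy,sz*hz),col)
        for x in(xa,xb):
            for k in(-1,1):L((x,-hy,k*hz),(x,hy,k*hz),col);L((x,k*hy,-hz),(x,k*hy,hz),col)
    o=(900,420) if nm=="s" else (600,600)
    cv2.imwrite(f"pics/{nm}4z.png",z[o[1]:o[1]+560,o[0]:o[0]+700])
E
```

```text
start tips [array([659.801, 151.954]), array([633.496, 144.127]), array([607.981, 136.536])] [array([-66.484, 435.279]), array([-39.558, 447.363]), array([-12.343, 459.576])]
5.75 [0.542 0.078 0.068]
```

View pics/s4z.png

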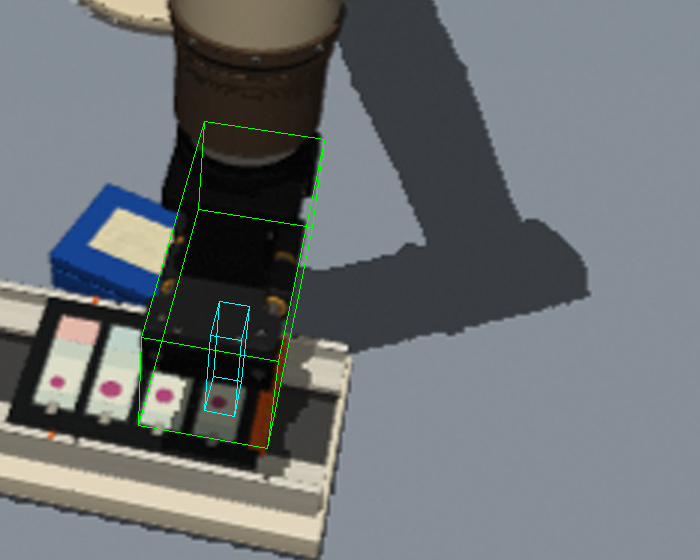

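View pics/t4z.png

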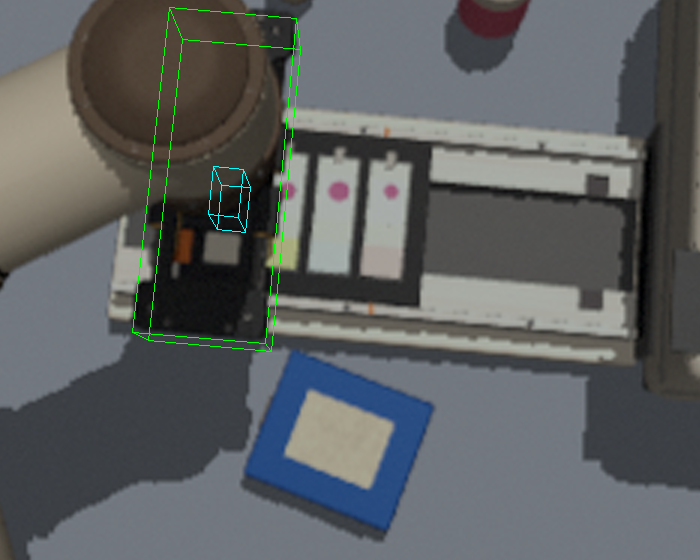

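View pics/s0g.png

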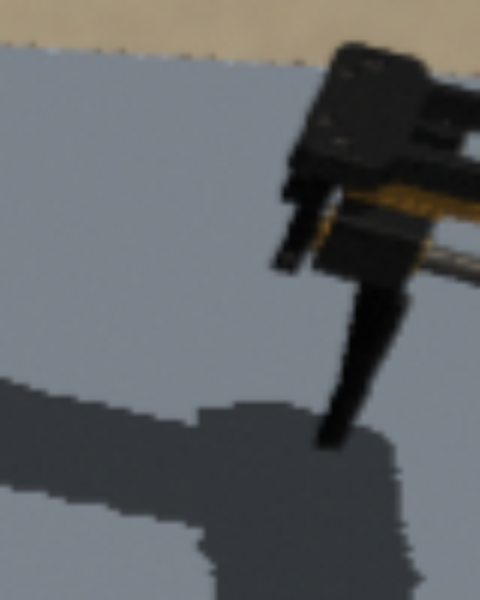

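>>> apply_moves:
  xyz:
    - [-0.03, 0, 0]
    - [-0.03, 0, 0]
    - [-0.02, 0, 0.01]
    - [0, 0, 0.03]
    - [0, 0, 0.02]
    - [0, 0, 0]
    - [0, 0, 0]
    - [0, 0, 0]
    - [0, 0, 0]
    - [0, 0, 0]
    - [0, 0, 0]
    - [0, 0, 0]
  twist: [0, 0, 0, 0, 8, 8, 8, 8, 8, 8, 8, 8]
  claw: [0, 0, 0, 0, 0, 0, 0, 0, 0, 0, 0, 0]

```text
time_s: 6.95
tcp_pos: [0.5461, 0.1423, 0.1527]
ee_rot: [[0.032, -0.303, 0.953], [0.016, 0.953, 0.302], [-0.999, 0.006, 0.035]]
wrist_force: [-0.2, 0.5, 0.5]
gripper_width: 0.001
```

```bash
python3 st.py -.25 0 .15; cat > gb.py <<'E'
import sys
from h import *
a=imaging.capture("scene");b=imaging.capture("top");s=r.sense();n=sys.argv[1]
T=np.array(s["tcp_pos"]);M=np.array(s["ee_rot"]);np.set_printoptions(precision=3,suppress=True)
out=[]
for nm,p in(("s",a),("t",b)):
    save(p,f"pics/{nm}{n}.png")
    im=cv2.cvtColor(p["pixels"],cv2.COLOR_RGB2BGR);z=cv2.resize(im,None,fx=4,fy=4,interpolation=cv2.INTER_CUBIC)
    tip=proj(p,T+.014*M[:,0])[0];tc=proj(p,T)[0]
    print(nm,"tip",tip,"tcp",tc)
    for u,c in((tip,(255,255,0)),(tc,(0,255,0))):cv2.circle(z,tuple(int(v) for v in u*4+2),5,c,1)
    c=(tip*4).astype(int);x0=min(max(0,c[0]-300),2560-600);y0=min(max(0,c[1]-300),1920-560)
    print(nm,"crop origin",x0/4,y0/4);cv2.imwrite(f"pics/{nm}{n}z.png",z[y0:y0+560,x0:x0+600])
E
python3 gb.py 5
```

```text
t 6.95 tcp [0.5461 0.1423 0.1527] scanner [-0.2464 -0.0038  0.1527] F_scanner [-0.4243 -0.2644  0.5106] g 0.0014120971585228827
rot in scanner
 [[-0.0192 -0.9147 -0.4037]
 [ 0.0297 -0.4042  0.9142]
 [-0.9994  0.0056  0.035 ]] 
joints [  31.1509   17.174   -13.6606    0.1885  -57.1427 -103.6328]
goal [0.5503 0.1454 0.15  ] shift in tool [0.0029 0.0017 0.0048]
s tip [413.224 247.433] tcp [414.092 242.007]
s crop origin 338.0 172.25
t tip [238.607 259.786] tcp [237.515 258.518]
t crop origin 163.5 184.75
```

View pics/s5z.png

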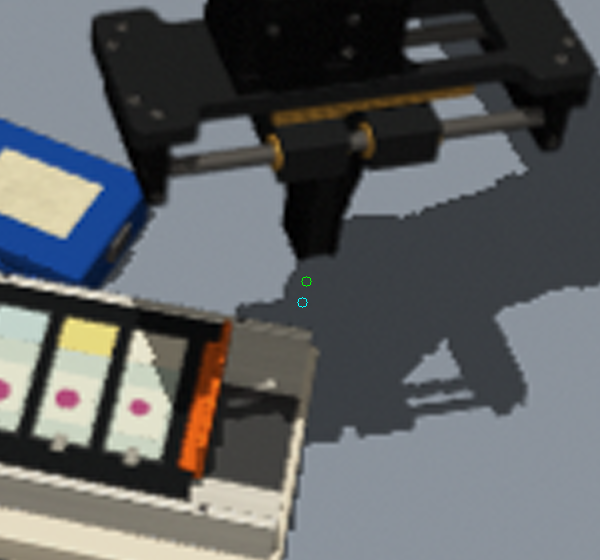

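View pics/t5z.png

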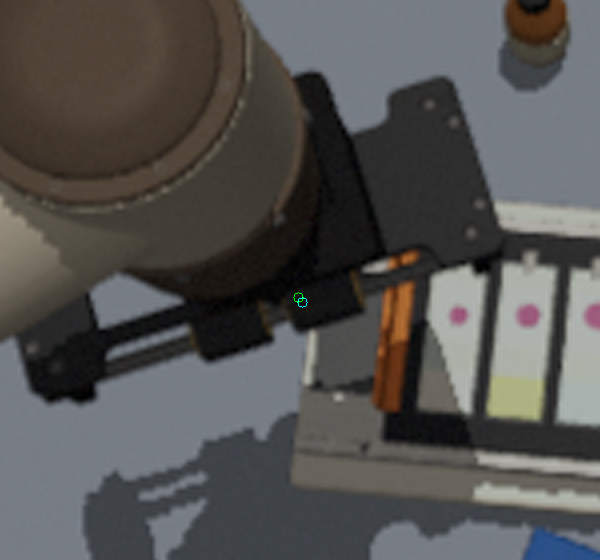

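```bash
python3 - <<'E'
from h import *
np.set_printoptions(precision=4,suppress=True)
a=imaging.capture("scene");b=imaging.capture("top");s=r.sense();T=np.array(s["tcp_pos"]);M=np.array(s["ee_rot"])
m=tri([a,b],[(427.25,207.75),(233.5,263.5)]);print(m,m-T, M.T@(m-T))
tip=T+.014*M[:,0]
for d in ([0,0,.02],[0,0,.03],[-.01,0,.02],[-.02,0,.01],[-.03,0,0],[0,0,.04]):
    print(d,proj(a,tip+d)[0],"want 417.2 236.8")
# ray through observed tip: closest point to tip, and at given height
c,dv=ray(a,(417.2,236.8));dv/=np.linalg.norm(dv);p=c+dv*((tip-c)@dv);print("perp offset",p-tip)
E
```

```text
[0.5246 0.1473 0.2172] [-0.0216  0.0051  0.0644] [-0.065   0.0119 -0.0166]
[0, 0, 0.02] [414.5846 239.9264] want 417.2 236.8
[0, 0, 0.03] [415.3098 236.0856] want 417.2 236.8
[-0.01, 0, 0.02] [414.7008 235.8489] want 417.2 236.8
[-0.02, 0, 0.01] [414.1088 235.6188] want 417.2 236.8
[-0.03, 0, 0] [413.5331 235.3951] want 417.2 236.8
[0, 0, 0.04] [416.0461 232.1862] want 417.2 236.8
perp offset [-0.014   0.0052  0.014 ]
```

```bash
python3 - <<'E'
from h import *
np.set_printoptions(precision=1,suppress=True)
a=imaging.capture("scene");b=imaging.capture("top");s=r.sense();T=np.array(s["tcp_pos"]);M=np.array(s["ee_rot"])
print("base",proj(a,[0,0,0]),[proj(a,[.09*np.cos(t),.09*np.sin(t),0])[0] for t in(0,1.57,3.14,4.71)])
tip=T+.014*M[:,0]
for dz in(0,.028):
  for k in(-.1,-.0945,.0945): print(dz,k,[proj(p,tip+[0,0,dz]+M@np.array([-.075,k,0]))[0] for p in(a,b)])
im=a["pixels"][100:350,200:640];cv2.imwrite("pics/s6.png",cv2.cvtColor(cv2.resize(im,(792,450)),cv2.COLOR_RGB2BGR))
E
```

```text
base [[357.6 125.7]] [array([354.5, 146.4]), array([391.4, 128.5]), array([360.6, 106.6]), array([324.2, 122.9])]
0 -0.1 [array([360.8, 224.7]), array([288.4, 233.6])]
0 -0.0945 [array([364. , 224.2]), array([285.4, 234.6])]
0 0.0945 [array([470.8, 210. ]), array([178.6, 270.7])]
0.028 -0.1 [array([361.8, 212.8]), array([287.3, 229.5])]
0.028 -0.0945 [array([365. , 212.4]), array([284.2, 230.6])]
0.028 0.0945 [array([474.1, 198.1]), array([173.9, 267.7])]
```

View pics/s6.png

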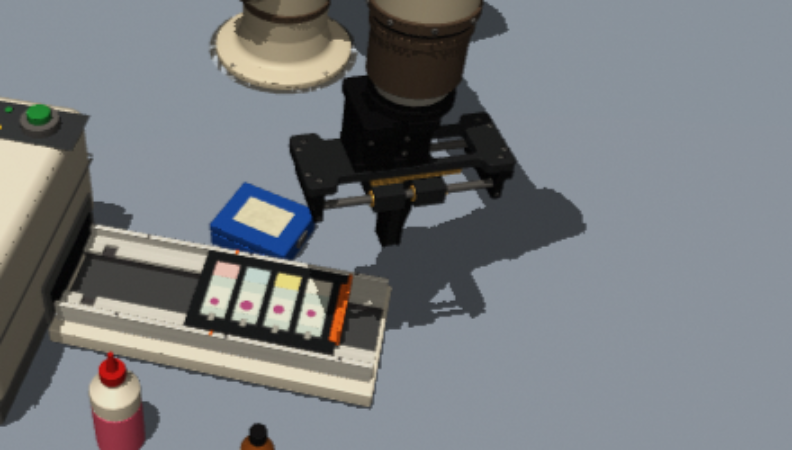

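The lip was passed over without contact, and the scene camera sees the real fingertip about 28 mm higher than reported. I'll finish the turn, then descend cautiously behind the lip and verify by picture.

>>> apply_moves:
  xyz:
    - [0, 0, 0]
    - [0, 0, 0]
    - [0, 0, 0]
    - [0.02, 0, 0]
    - [0.02, 0, 0]
    - [0.02, 0, 0]
    - [0, 0, 0]
  twist: [8, 8, 7, 0, 0, 0, 0]
  claw: [0, 0, 0, 0, 0, 0, 0]

```text
time_s: 7.95
tcp_pos: [0.5493, 0.1436, 0.0925]
ee_rot: [[0.035, 0.091, 0.995], [0.018, 0.996, -0.092], [-0.999, 0.021, 0.033]]
wrist_force: [-0.2, 1.2, 0.7]
gripper_width: 0.009
```

```bash
python3 st.py -.25 0 .06; python3 gb.py 7
```

```text
t 7.95 tcp [0.5493 0.1436 0.0925] scanner [-0.2481 -0.0008  0.0925] F_scanner [-1.1297 -0.3215  0.7445] g 0.008692102769833768
rot in scanner
 [[-0.0212 -0.9996 -0.0166]
 [ 0.0331 -0.0173  0.9993]
 [-0.9992  0.0206  0.0334]] 
joints [  31.1131   20.985   -17.8108    0.2415  -48.961  -126.511 ]
goal [0.5503 0.1454 0.06  ] shift in tool [ 0.0325  0.0012 -0.0003]
s tip [410.516 270.126] tcp [411.3   265.073]
s crop origin 335.5 195.0
t tip [242.108 262.825] tcp [241.151 261.735]
t crop origin 167.0 187.75
```

View pics/s7z.png

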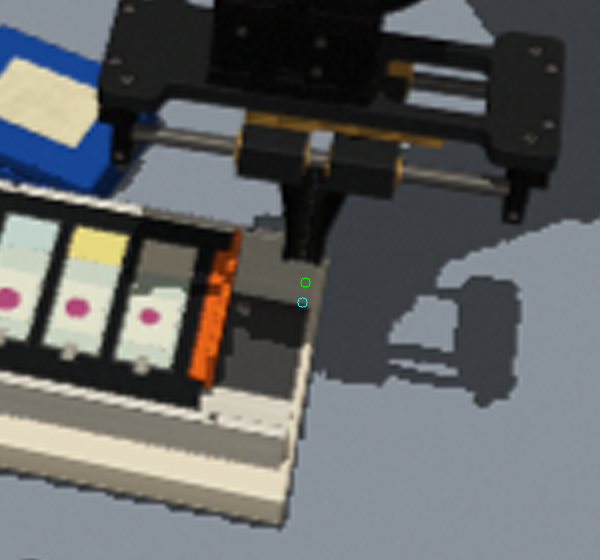

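View pics/t7z.png

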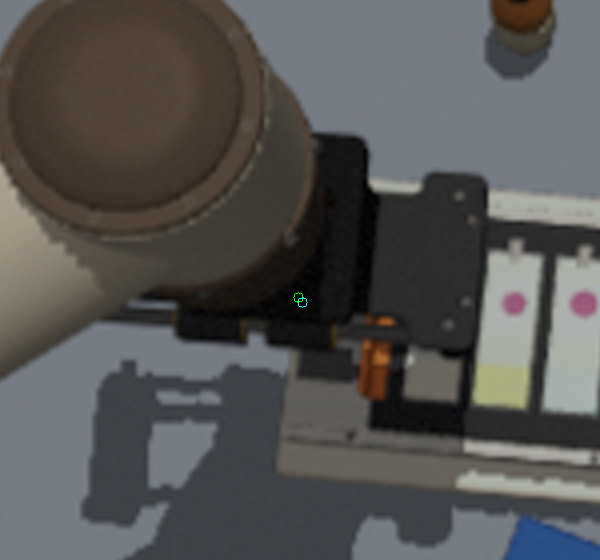

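>>> apply_moves:
  xyz:
    - [0.015, 0, 0]
    - [0.015, 0, 0]
    - [0.01, 0, 0]
    - [0.005, 0, 0]
    - [0, 0, 0]
  twist: [0, 0, 0, 0, 0]
  claw: [0, 0, 0, 0, 0]

```text
time_s: 8.55
tcp_pos: [0.5583, 0.1477, 0.056]
ee_rot: [[0.053, 0.086, 0.995], [0.025, 0.996, -0.088], [-0.998, 0.029, 0.05]]
wrist_force: [-0.0, 0.2, -0.5]
gripper_width: 0.003
```

```bash
python3 st.py -.25 0 .044; python3 gb.py 8
```

```text
t 8.55 tcp [0.5583 0.1477 0.056 ] scanner [-0.2531  0.0078  0.056 ] F_scanner [-0.161  -0.0328 -0.5303] g 0.0030533010808201726
rot in scanner
 [[-0.0302 -0.9993 -0.0206]
 [ 0.0498 -0.0221  0.9985]
 [-0.9983  0.0292  0.0504]] 
joints [  31.089    23.8669  -19.6974    0.5123  -43.1159 -126.4448]
goal [0.5503 0.1454 0.044 ] shift in tool [ 0.0115 -0.0033 -0.0085]
s tip [409.789 286.212] tcp [410.507 281.344]
s crop origin 334.75 211.0
t tip [243.299 262.82 ] tcp [242.434 261.863]
t crop origin 168.25 187.75
```

View pics/s8z.png

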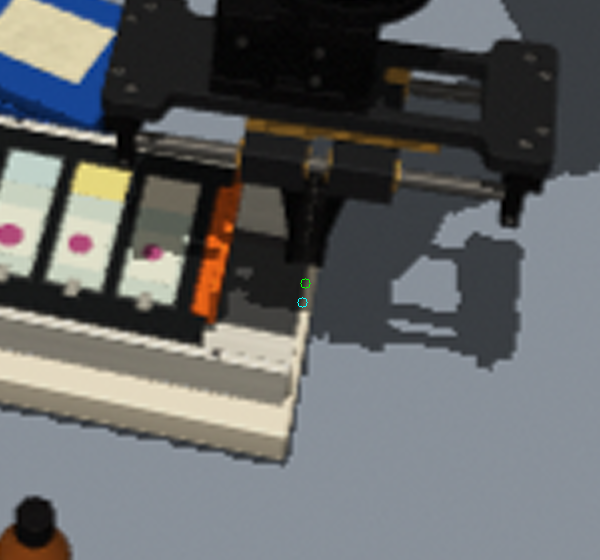

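>>> apply_moves:
  xyz:
    - [0.008, 0, -0.005]
    - [0.006, 0, -0.004]
    - [0.002, 0, 0]
    - [0, 0, 0]
  twist: [0, 0, 0, 0]
  claw: [0, 0, 0, 0]

```text
time_s: 9.05
tcp_pos: [0.5503, 0.1495, 0.0402]
ee_rot: [[0.056, 0.086, 0.995], [0.026, 0.996, -0.087], [-0.998, 0.031, 0.053]]
wrist_force: [-0.2, -0.9, -0.5]
gripper_width: 0.009
```

```bash
python3 st.py -.25 0 .044; python3 gb.py 9
```

```text
t 9.05 tcp [0.5503 0.1495 0.0402] scanner [-0.2541 -0.0004  0.0402] F_scanner [ 0.8943 -0.1014 -0.4842] g 0.008562537660769028
rot in scanner
 [[-0.0321 -0.9993 -0.0209]
 [ 0.0526 -0.0225  0.9984]
 [-0.9981  0.031   0.0532]] 
joints [  31.7123   24.4037  -21.829     0.6164  -40.2592 -127.1425]
goal [0.5503 0.1454 0.044 ] shift in tool [-0.0039 -0.0039  0.0005]
s tip [409.761 288.151] tcp [410.458 283.365]
s crop origin 334.75 213.0
t tip [243.585 268.198] tcp [242.745 267.34 ]
t crop origin 168.5 193.0
```

View pics/s9z.png

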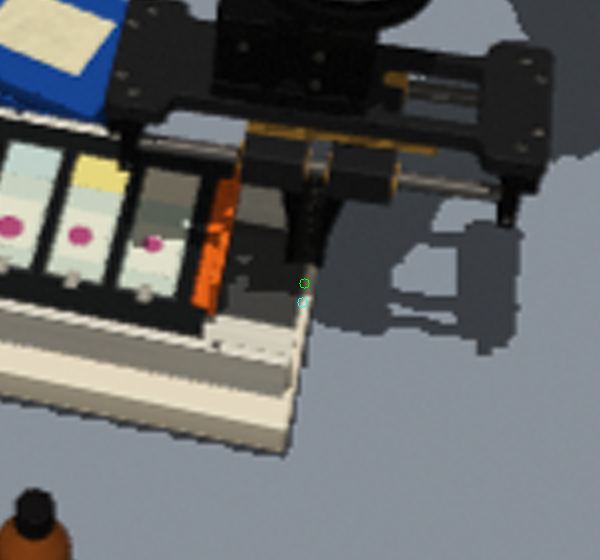

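>>> apply_moves:
  xyz:
    - [-0.001, -0.005, 0]
    - [-0.001, -0.005, 0]
    - [-0.001, -0.005, 0]
    - [0, -0.005, 0]
    - [0, -0.005, 0]
    - [0, -0.005, 0]
    - [0, -0.005, 0]
  twist: [0, 0, 0, 0, 0, 0, 0]
  claw: [0, 0, 0, 0, 0, 0, 0]

```text
time_s: 9.85
tcp_pos: [0.5486, 0.1127, 0.0437]
ee_rot: [[0.06, 0.086, 0.995], [0.029, 0.996, -0.088], [-0.998, 0.034, 0.057]]
wrist_force: [-0.9, 1.0, 0.3]
gripper_width: 0.002
```

```bash
python3 st.py -.1 0 .044; python3 gb.py 10
```

```text
t 9.85 tcp [0.5486 0.1127 0.0437] scanner [-0.2173  0.0019  0.0437] F_scanner [-0.8909 -0.978   0.3488] g 0.0024511694041300194
rot in scanner
 [[-0.0349 -0.9992 -0.0206]
 [ 0.0562 -0.0225  0.9982]
 [-0.9978  0.0337  0.0569]] 
joints [  28.2925   23.2345  -23.1116    0.2748  -39.8668 -123.4783]
goal [ 0.534  -0.0037  0.044 ] shift in tool [-0.0045 -0.1171 -0.0043]
s tip [390.645 284.125] tcp [391.159 279.303]
s crop origin 315.5 209.0
t tip [261.707 268.708] tcp [261.11  267.869]
t crop origin 186.5 193.5
```

View pics/s10z.png

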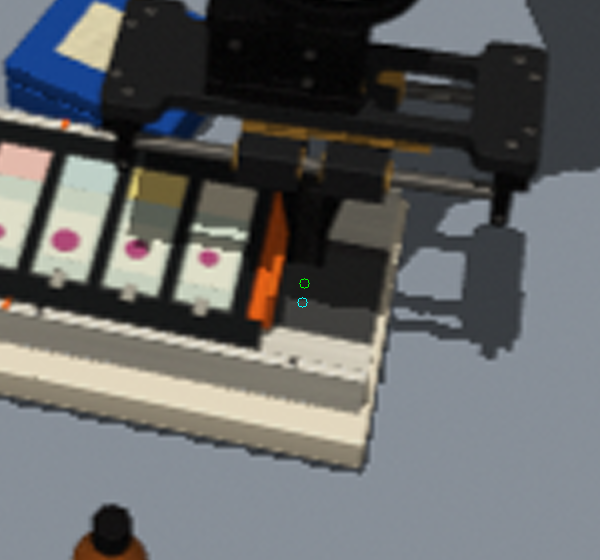

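>>> apply_moves:
  xyz:
    - [0, -0.005, 0]
    - [0, -0.005, 0]
    - [0, -0.005, 0]
    - [0, -0.005, 0]
    - [0, -0.005, 0]
    - [0, -0.005, 0]
  twist: [0, 0, 0, 0, 0, 0]
  claw: [0, 0, 0, 0, 0, 0]

```text
time_s: 10.55
tcp_pos: [0.5461, 0.0819, 0.0432]
ee_rot: [[0.06, 0.085, 0.995], [0.03, 0.996, -0.087], [-0.998, 0.035, 0.058]]
wrist_force: [-1.3, 2.6, 2.1]
gripper_width: 0.004
```

```bash
python3 st.py -.1 0 .044; python3 gb.py 11
```

```text
t 10.55 tcp [0.5461 0.0819 0.0432] scanner [-0.1864  0.0027  0.0432] F_scanner [-2.453  -1.5253  2.1244] g 0.003518428650451915
rot in scanner
 [[-0.0363 -0.9991 -0.0212]
 [ 0.0569 -0.0232  0.9981]
 [-0.9977  0.0351  0.0577]] 
joints [  25.3126   22.6463  -24.1084   -0.1109  -39.3769 -120.1726]
goal [ 0.534  -0.0037  0.044 ] shift in tool [-0.0041 -0.0863 -0.0045]
s tip [374.896 281.645] tcp [375.256 276.816]
s crop origin 299.75 206.5
t tip [276.823 269.572] tcp [276.435 268.753]
t crop origin 201.75 194.5
```

View pics/s11z.png

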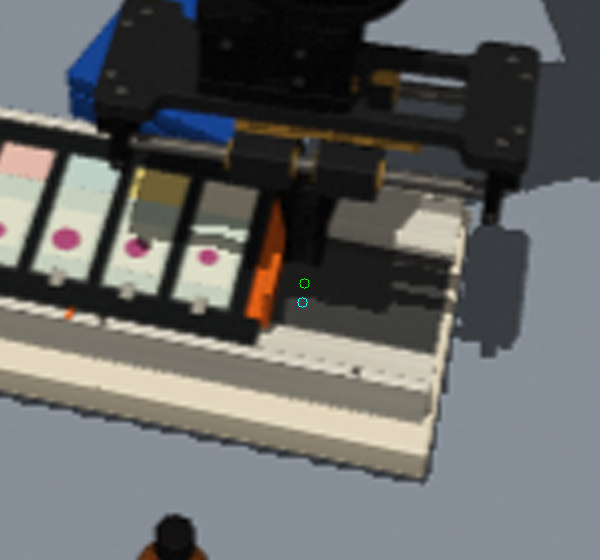

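The tray now moves with the fingertip, at about 2.5 N.

>>> apply_moves:
  xyz:
    - [0, -0.005, 0]
    - [0, -0.005, 0]
    - [0, -0.005, 0]
    - [0, -0.005, 0]
    - [0, -0.005, 0]
    - [0, -0.005, 0]
    - [0, -0.005, 0]
    - [0, -0.005, 0]
    - [0, -0.005, 0]
    - [0, -0.003, 0]
    - [0, -0.003, 0]
  twist: [0, 0, 0, 0, 0, 0, 0, 0, 0, 0, 0]
  claw: [0, 0, 0, 0, 0, 0, 0, 0, 0, 0, 0]

```text
time_s: 11.75
tcp_pos: [0.5413, 0.0264, 0.0413]
ee_rot: [[0.06, 0.086, 0.994], [0.03, 0.996, -0.088], [-0.998, 0.035, 0.057]]
wrist_force: [-0.1, 2.0, 1.0]
gripper_width: 0.006
```

```bash
python3 st.py -.1 0 .044; python3 gb.py 12
```

```text
t 11.75 tcp [0.5413 0.0264 0.0413] scanner [-0.1307  0.004   0.0413] F_scanner [-1.9806 -0.276   0.9648] g 0.006466398072364239
rot in scanner
 [[-0.036  -0.9991 -0.0204]
 [ 0.0567 -0.0224  0.9981]
 [-0.9977  0.0348  0.0575]] 
joints [  19.6586   22.0522  -25.2978   -0.6989  -38.8237 -114.1156]
goal [ 0.534  -0.0037  0.044 ] shift in tool [-0.004  -0.0305 -0.0044]
s tip [347.045 277.367] tcp [347.152 272.541]
s crop origin 272.0 202.25
t tip [303.903 271.359] tcp [303.87  270.565]
t crop origin 228.75 196.25
```

View pics/s12z.png

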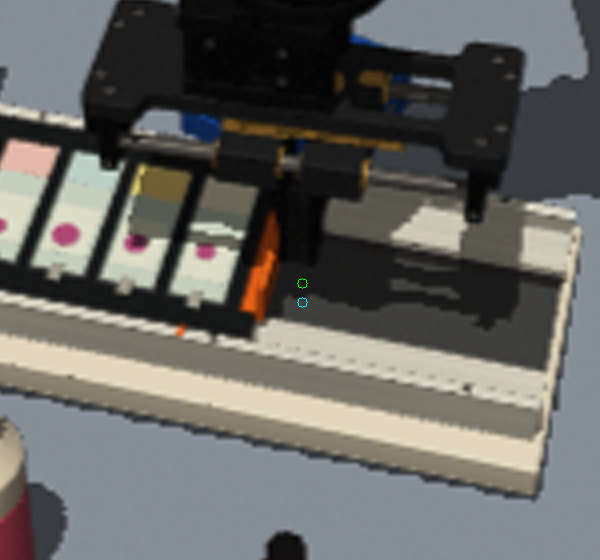

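View pics/t12z.png

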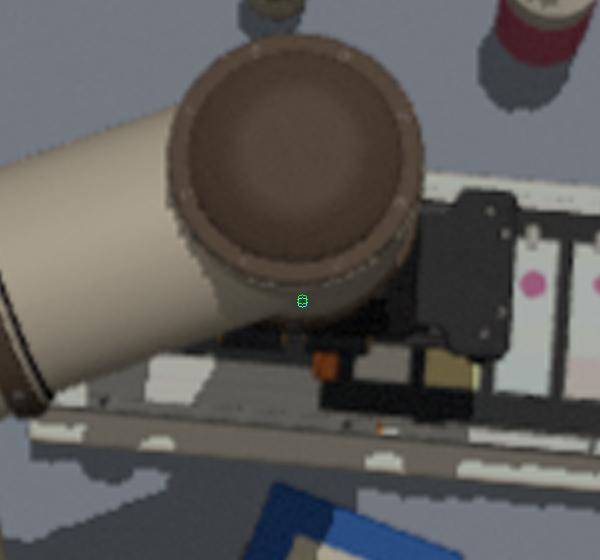

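>>> apply_moves:
  xyz:
    - [0, -0.003, 0]
    - [0, -0.003, 0]
    - [0, -0.003, 0]
    - [0, -0.003, 0]
    - [0, -0.003, 0]
    - [0, -0.003, 0]
    - [0, -0.002, 0]
  twist: [0, 0, 0, 0, 0, 0, 0]
  claw: [0, 0, 0, 0, 0, 0, 0]

```text
time_s: 12.55
tcp_pos: [0.5393, 0.0052, 0.0405]
ee_rot: [[0.06, 0.085, 0.995], [0.03, 0.996, -0.087], [-0.998, 0.035, 0.057]]
wrist_force: [-0.0, 3.0, 1.3]
gripper_width: 0.005
```

>>> apply_moves:
  xyz:
    - [-0.001, -0.002, 0]
    - [0, -0.002, 0]
    - [0, -0.002, 0]
    - [0, -0.002, 0]
    - [0, -0.002, 0]
  twist: [0, 0, 0, 0, 0]
  claw: [0, 0, 0, 0, 0]

```text
time_s: 13.05
tcp_pos: [0.5381, -0.0059, 0.041]
ee_rot: [[0.059, 0.086, 0.995], [0.029, 0.996, -0.087], [-0.998, 0.034, 0.057]]
wrist_force: [-0.4, 2.9, 1.7]
gripper_width: 0.002
```

```bash
python3 st.py -.1 0 .044; python3 gb.py 13
```

```text
t 13.05 tcp [ 0.5381 -0.0059  0.041 ] scanner [-0.0982  0.0043  0.041 ] F_scanner [-2.889  -0.6749  1.7459] g 0.0017462762422168555
rot in scanner
 [[-0.0356 -0.9992 -0.0207]
 [ 0.0558 -0.0227  0.9982]
 [-0.9978  0.0344  0.0566]] 
joints [  16.2104   21.8441  -25.5819   -1.0602  -38.842  -110.378 ]
goal [ 0.534  -0.0037  0.044 ] shift in tool [-0.0032  0.002  -0.0041]
s tip [331.038 274.493] tcp [331.003 269.668]
s crop origin 256.0 199.25
t tip [319.694 272.524] tcp [319.868 271.741]
t crop origin 244.5 197.5
```

View pics/s13z.png

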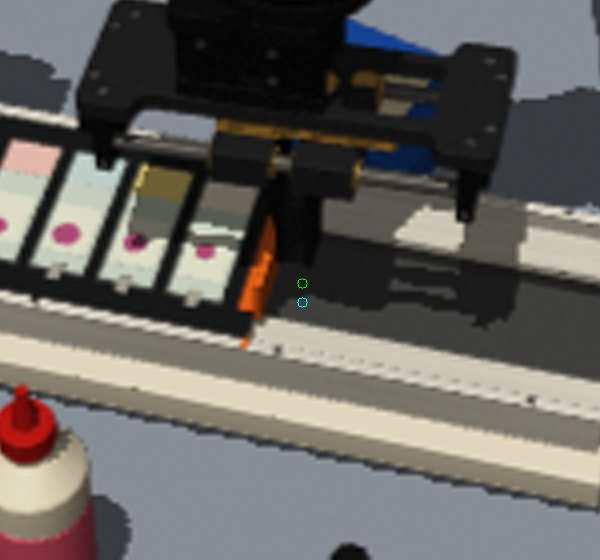

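>>> apply_moves:
  xyz:
    - [0, -0.001, 0]
    - [0, -0.001, 0]
    - [0, -0.001, 0]
  twist: [0, 0, 0]
  claw: [0, 0, 0]

```text
time_s: 13.45
tcp_pos: [0.5377, -0.0096, 0.0406]
ee_rot: [[0.059, 0.086, 0.995], [0.029, 0.996, -0.087], [-0.998, 0.034, 0.056]]
wrist_force: [-0.5, 2.3, 1.6]
gripper_width: 0.004
```

>>> apply_moves:
  xyz:
    - [0, -0.001, 0]
    - [0, -0.001, 0]
    - [0, -0.001, 0]
  twist: [0, 0, 0]
  claw: [0, 0, 0]

```text
time_s: 13.75
tcp_pos: [0.5376, -0.0114, 0.0407]
ee_rot: [[0.06, 0.086, 0.994], [0.031, 0.996, -0.088], [-0.998, 0.036, 0.057]]
wrist_force: [-1.7, 9.4, 1.9]
gripper_width: 0.003
```

>>> apply_moves:
  xyz:
    - [0, -0.001, 0]
    - [0, -0.001, 0]
  twist: [0, 0]
  claw: [0, 0]

```text
time_s: 13.95
tcp_pos: [0.5376, -0.0112, 0.0407]
ee_rot: [[0.061, 0.087, 0.994], [0.034, 0.995, -0.089], [-0.998, 0.039, 0.058]]
wrist_force: [-1.9, 6.6, 1.0]
gripper_width: 0.004
```

The tray stopped dead: force rose to about 9 N and motion ceased. I'll back off and check the drop.

>>> apply_moves:
  xyz:
    - [0, 0.005, 0]
    - [0, 0.02, 0]
    - [0, 0.03, 0]
    - [-0.03, 0.03, 0]
    - [-0.04, 0, 0]
    - [-0.04, 0, 0]
    - [-0.04, 0, 0]
    - [-0.04, 0, 0]
  twist: [0, 0, 0, 0, 0, 0, 0, 0]
  claw: [0, 0, 0, 0, 0, 0, 0, 0]

```text
time_s: 14.75
tcp_pos: [0.5289, 0.0668, 0.2314]
ee_rot: [[0.04, 0.088, 0.995], [0.021, 0.996, -0.089], [-0.999, 0.024, 0.038]]
wrist_force: [1.2, 0.5, -1.0]
gripper_width: 0.004
```

```bash
python3 st.py .128 -.055 .26; python3 - <<'E'
from h import *
np.set_printoptions(precision=1,suppress=True)
a=imaging.capture("scene");b=imaging.capture("top")
q=np.load("q.npy");c,s=np.cos(q[2]),np.sin(q[2]);R=np.array([[c,-s,0],[s,c,0],[0,0,1]])
for nm,p,(x0,y0) in(("s",a,(240,200)),("t",b,(300,225))):
    save(p,f"pics/{nm}14.png")
    im=cv2.cvtColor(p["pixels"],cv2.COLOR_RGB2BGR)[y0:y0+95,x0:x0+130];z=cv2.resize(im,None,fx=6,fy=6,interpolation=cv2.INTER_CUBIC)
    for zz,col in((.040,(0,255,0)),(.045,(255,0,255))):
        for X in([-.084,.04,.033],[-.084,-.04,.033],[.08,.055,.013],[.08,-.055,.013]):
            u=proj(p,R@(np.array(X)+[0,0,zz])+[q[0],q[1],0])[0];cv2.circle(z,tuple(int(v) for v in (u-[x0,y0])*6+3),4,col,1)
    cv2.imwrite(f"pics/{nm}14z.png",z)
E
```

```text
t 14.75 tcp [0.5289 0.0668 0.2314] scanner [-0.1695 -0.0128  0.2314] F_scanner [-0.6454  1.1327 -0.9538] g 0.004053308194020506
rot in scanner
 [[-0.0247 -0.9995 -0.019 ]
 [ 0.0371 -0.02    0.9991]
 [-0.999   0.024   0.0376]] 
joints [  24.5613   10.3035  -10.9523   -0.141   -66.1939 -119.6055]
goal [ 0.4546 -0.2244  0.26  ] shift in tool [-0.0375 -0.2959 -0.0468]
```

View pics/s14z.png

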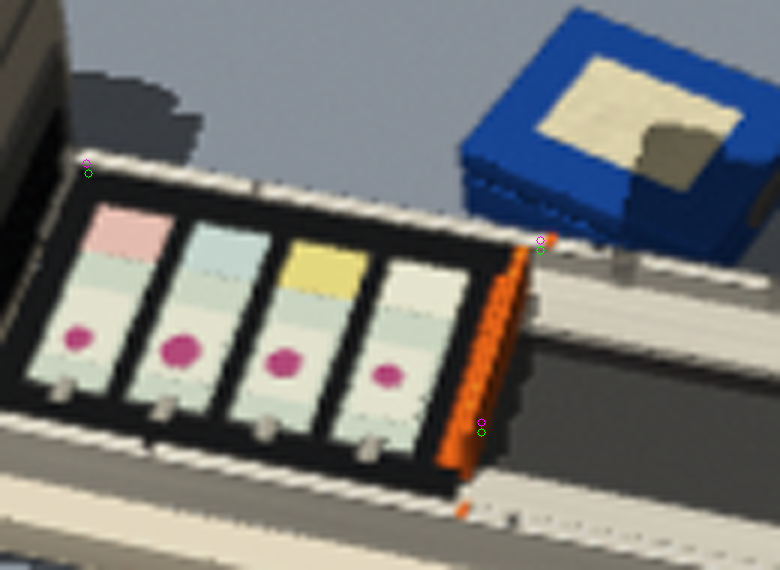

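View pics/t14z.png

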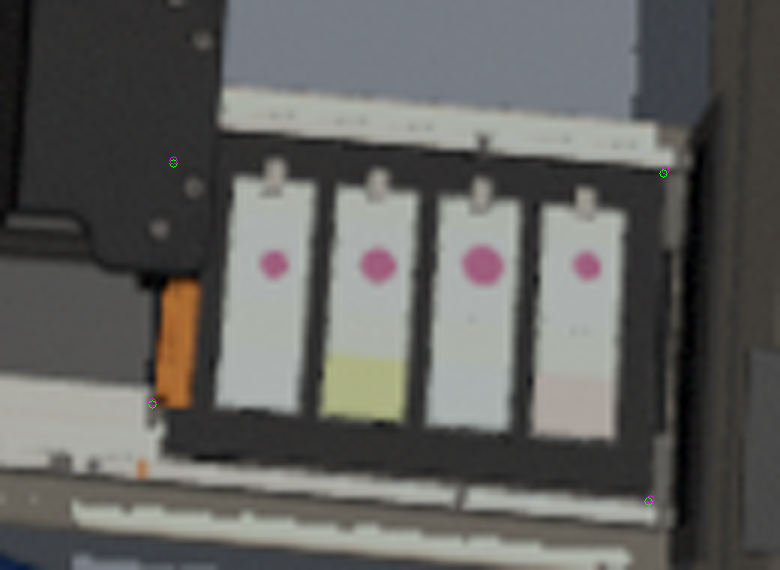

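```bash
python3 - <<'E'
from h import *
np.set_printoptions(precision=4,suppress=True)
a=imaging.capture("scene");b=imaging.capture("top")
q=np.load("q.npy");c,s=np.cos(q[2]),np.sin(q[2]);R=np.array([[c,-s,0],[s,c,0],[0,0,1]])
def dots(f,rev):
    im=cv2.cvtColor(cv2.imread(f),cv2.COLOR_BGR2RGB).astype(float)
    w=np.minimum(im[...,0],im[...,2])-im[...,1];w[w<25]=0
    n,l,st,ce=cv2.connectedComponentsWithStats((w>0).astype(np.uint8));o=[]
    for i in range(1,n):
        if 8<st[i,4]<120:
            m=l==i;v,u=np.nonzero(m);ww=w[m];o.append((( u*ww).sum()/ww.sum(),(v*ww).sum()/ww.sum(),st[i,4]))
    return np.array(sorted(o))
for k in("0","14"):
    A=dots(f"pics/s{k}.png",0);B=dots(f"pics/t{k}.png",0);print(k);print(A);print(B)
    A=A[(A[:,1]>245)&(A[:,1]<295)&(A[:,2]<60)&(A[:,0]<380)];B=B[(B[:,1]>255)&(B[:,1]<285)]
    if len(A)==len(B):
        for x,y in zip(A,B[::1]):
            print("tri",R.T@(tri([a,b],[x[:2],y[:2]])-[q[0],q[1],0]))
E
```

```text
0
[[318.6015 266.8802  11.    ]
 [336.4516 269.1253  24.    ]
 [354.1039 271.3709  17.    ]
 [372.4    273.6415  11.    ]]
[[277.9964 262.9927   9.    ]
 [295.3033 263.1171  18.    ]
 [312.6401 263.0501  25.    ]
 [330.0115 263.0231   9.    ]]
tri [-0.1301  0.0216  0.0846]
tri [-0.1296  0.0168  0.0667]
tri [-0.1292  0.0149  0.0592]
tri [-0.1296  0.0156  0.0627]
14
[[252.3511 255.9043  11.    ]
 [269.4991 258.011   25.    ]
 [286.7662 260.0165  17.    ]
 [304.0021 261.9726  11.    ]]
[[345.2979 268.4007  10.    ]
 [362.6452 268.5517  17.    ]
 [380.01   268.8357  23.    ]]
```

```bash
python3 - <<'E'
from h import *
np.set_printoptions(precision=4,suppress=True)
a=imaging.capture("scene");b=imaging.capture("top")
q=np.load("q.npy");c,s=np.cos(q[2]),np.sin(q[2]);R=np.array([[c,-s,0],[s,c,0],[0,0,1]])
for P in([((336.4516,269.1253),(312.64,263.05)),((354.104,271.371),(295.303,263.117)),((372.4,273.6415),(277.996,262.993))],
 [((269.499,258.011),(380.01,268.836)),((286.766,260.0165),(362.645,268.552)),((304.002,261.973),(345.298,268.4))]):
    X=np.array([R.T@(tri([a,b],p)-[q[0],q[1],0]) for p in P]);print(X,X.mean(0))
# orange marks in latest pics vs lip
E
```

```text
[[-0.1123  0.017   0.0617]
 [-0.1465  0.014   0.0615]
 [-0.1811  0.0112  0.0617]] [-0.1466  0.0141  0.0616]
[[ 0.0223  0.0178  0.0572]
 [-0.0123  0.0152  0.058 ]
 [-0.0466  0.0124  0.0588]] [-0.0122  0.0151  0.058 ]
```

```bash
python3 - <<'E'
from h import *
a=imaging.capture("scene")
q=np.load("q.npy");c,s=np.cos(q[2]),np.sin(q[2]);R=np.array([[c,-s,0],[s,c,0],[0,0,1]])
out=[]
x0,y0=300,230
for zz in(.040,.045):
    im=cv2.cvtColor(a["pixels"],cv2.COLOR_RGB2BGR)[y0:y0+60,x0:x0+45];z=cv2.resize(im,None,fx=8,fy=8,interpolation=cv2.INTER_NEAREST)
    def L(A,B,col):
        A,B=[tuple(int(round(v)) for v in (proj(a,R@(np.array(X)+[0,0,zz])+[q[0],q[1],0])[0]-[x0,y0])*8+4) for X in(A,B)];cv2.line(z,A,B,col,1)
    for x in(-.084,-.080):
        for h in(.007,.033):
            L((x,-.04,h),(x,.04,h),(255,255,0))
        for y in(-.04,.04):L((x,y,.007),(x,y,.033),(255,255,0))
    L((-.08,.055,.013),(.08,.055,.013),(0,255,0));L((-.08,-.055,.013),(.08,-.055,.013),(0,255,0));L((-.08,-.055,.013),(-.08,.055,.013),(0,255,0))
    zz=0;
    for y in(.056,.063,-.056,-.063):L((-.25,y,.057),(.09,y,.057),(255,0,255))
    out.append(z)
cv2.imwrite("pics/lip.png",cv2.hconcat(out))
E
```

```text
(no output)
```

View pics/lip.png

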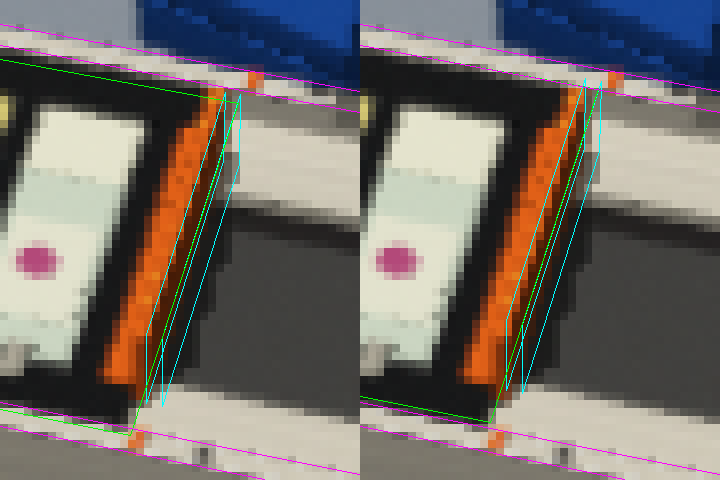

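```bash
python3 - <<'E'
from h import *
a=imaging.capture("scene");b=imaging.capture("top")
q=np.load("q.npy");c,s=np.cos(q[2]),np.sin(q[2]);R=np.array([[c,-s,0],[s,c,0],[0,0,1]])
print("patch",R.T@(atz(a,(300+232/8-.5,230+170/8-.5),.045)-[q[0],q[1],0]))
def ov(f,p,x0,y0,w,h,tx,zz,k):
    im=cv2.imread(f)[y0:y0+h,x0:x0+w];z=cv2.resize(im,None,fx=k,fy=k,interpolation=cv2.INTER_NEAREST)
    def L(A,B,col,t=(tx,0,zz)):
        A,B=[tuple(int(round(v)) for v in (proj(p,R@(np.array(X)+t)+[q[0],q[1],0])[0]-[x0,y0]+.5)*k) for X in(A,B)];cv2.line(z,A,B,col,1)
    for x in(-.084,-.080):
        L((x,-.04,.033),(x,.04,.033),(255,255,0))
    L((-.084,-.04,.007),(-.084,.04,.007),(255,255,0))
    P=[(-.08,.055,.013),(.08,.055,.013),(.08,-.055,.013),(-.08,-.055,.013)]
    for i in range(4):L(P[i],P[(i+1)%4],(0,255,0))
    for y in(.056,.063,-.056,-.063):L((-.255,y,.057),(.09,y,.057),(255,0,255),(0,0,0))
    return z
cv2.imwrite("pics/ov1.png",cv2.vconcat([cv2.resize(ov("pics/s0.png",a,290,230,120,70,-.128,.045,6),(720,420))]))
cv2.imwrite("pics/ov2.png",ov("pics/t0.png",b,245,235,120,80,-.128,.045,6))
cv2.imwrite("pics/ov3.png",ov("pics/s14.png",a,230,215,110,80,0,.040,7))
cv2.imwrite("pics/ov4.png",ov("pics/t14.png",b,315,235,120,80,0,.040,6))
E
```

```text
patch [-0.08238574 -0.03936551  0.045     ]
```

View pics/ov1.png

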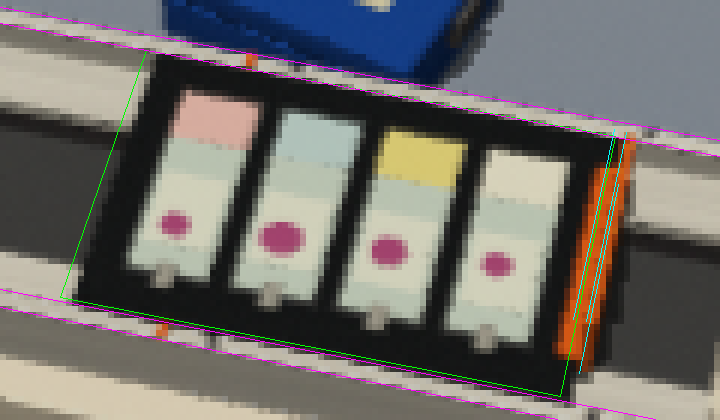

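View pics/ov2.png

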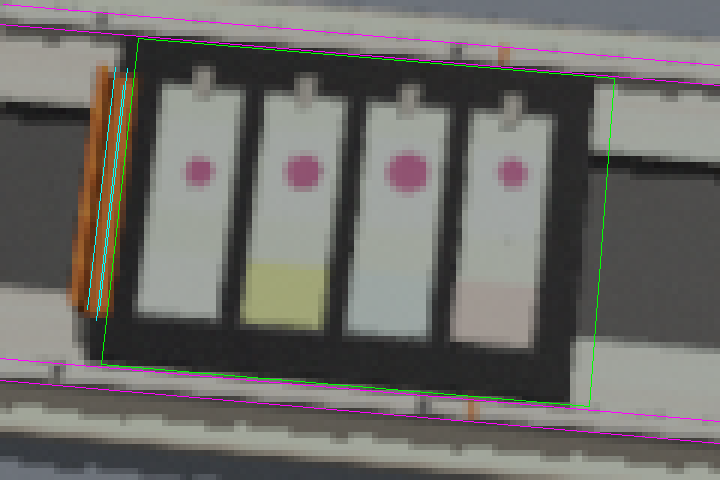

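View pics/ov3.png

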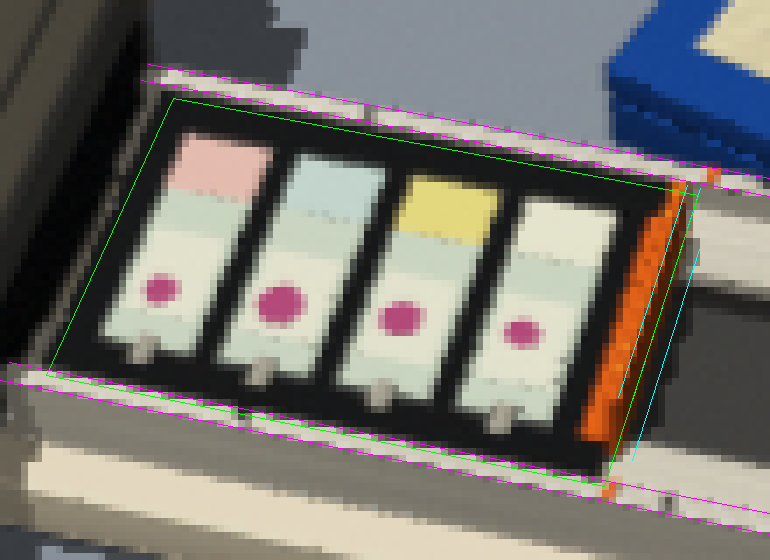

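View pics/ov4.png

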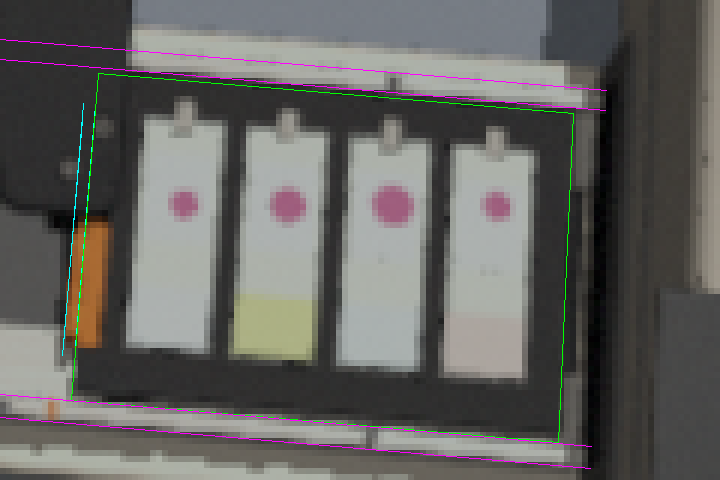

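```bash
python3 - <<'E'
from h import *
from scipy.optimize import least_squares
from scipy.ndimage import map_coordinates,gaussian_filter
from scipy.spatial.transform import Rotation as Ro
np.set_printoptions(precision=2,suppress=True)
a=imaging.capture("scene");b=imaging.capture("top")
q=np.load("q.npy");c,s=np.cos(q[2]),np.sin(q[2]);R=np.array([[c,-s,0],[s,c,0],[0,0,1]])
x0=-.133
gx,gy=np.meshgrid(np.arange(-.065,.066,.0008),np.arange(-.045,.0451,.0008));G=np.c_[gx.ravel(),gy.ravel(),np.full(gx.size,.0145)]
def load(f):return gaussian_filter(cv2.cvtColor(cv2.imread(f),cv2.COLOR_BGR2GRAY).astype(float),.6)
def samp(im,p,X):
    u=proj(p,X@R.T+[q[0],q[1],0]);return map_coordinates(im,[u[:,1],u[:,0]],order=3)
I={k:load(f"pics/{k}.png") for k in("s0","t0","s14","t14")}
refs=samp(I["s0"],a,G+[x0,0,.045]);reft=samp(I["t0"],b,G+[x0,0,.045])
mt=G[:,0]>-.055
def tr(v):
    dx,dy,dz,rx,ry,rz=v*np.array([1e-3]*3+[1e-2]*3)
    return Ro.from_euler("xyz",[rx,ry,rz]).apply(G)+[dx,dy,.045+dz]
def nrm(r,m):
    A=np.c_[r,np.ones(len(r))];k=np.linalg.lstsq(A,m,rcond=None)[0];return A@k-m
def res(v):
    X=tr(v);return np.r_[nrm(samp(I["s14"],a,X),refs),nrm(samp(I["t14"],b,X)[mt],reft[mt])]
for v0 in([0,0,-5,0,0,0],[0,0,0,0,0,0]):
    f=least_squares(res,np.array(v0,float)+[1,0,0,0,0,0],loss="soft_l1",f_scale=10,diff_step=1e-3,x_scale=[1]*6);print("dx dy dz(mm) rx ry rz(1e-2)",f.x,f.cost)
for fix in("full","ride","tilt"):
    def r2(w):
        dz,ry=dict(full=(-5,0),ride=(0,0),tilt=(-2.5,4.17))[fix];return res(np.array([w[0],w[1],dz,0,ry,w[2]]))
    f=least_squares(r2,[1,0,0],loss="soft_l1",f_scale=10,diff_step=1e-3);print(fix,f.x,f.cost)
E
```

```text
dx dy dz(mm) rx ry rz(1e-2) [ 1.68  0.39 -2.97 -4.78  0.38  0.07] 265564.8347644848
dx dy dz(mm) rx ry rz(1e-2) [ 1.68  0.39 -2.97 -4.78  0.38  0.07] 265564.83449333854
full [2.16 0.36 0.97] 1139993.5678997126
ride [1.08 2.2  0.88] 1523504.7498768738
tilt [1.04 1.18 0.23] 1201180.554558583
```

The image alignment shows the tray rolled by about 2.7°. The +y side has dropped 5 mm and the −y side seems still up, so I'll measure the tray's yaw relative to the guides.

```bash
python3 - <<'E'
from h import *
np.set_printoptions(precision=2,suppress=True)
a=imaging.capture("scene");b=imaging.capture("top")
q=np.load("q.npy");c,s=np.cos(q[2]),np.sin(q[2]);R=np.array([[c,-s,0],[s,c,0],[0,0,1]])
from scipy.ndimage import map_coordinates
def rect(f,p,z,xr,yr,st=.0005):
    im=cv2.cvtColor(cv2.imread(f),cv2.COLOR_BGR2GRAY).astype(float)
    xs=np.arange(*xr,st);ys=np.arange(*yr,st);X,Y=np.meshgrid(xs,ys)
    u=proj(p,np.c_[X.ravel(),Y.ravel(),np.full(X.size,z)]@R.T+[q[0],q[1],0])
    return xs,ys,map_coordinates(im,[u[:,1],u[:,0]],order=1).reshape(X.shape)
def edge_x(xs,row): # strongest gradient position
    g=np.abs(np.gradient(np.convolve(row,np.ones(5)/5,"same")));g[:6]=0;g[-6:]=0;k=g.argmax();w=g[max(0,k-6):k+7];return xs[max(0,k-6):k+7]@w/w.sum()
# start: tray front edge near x=-.053
for f,p in(("pics/t0.png",b),("pics/s0.png",a)):
    xs,ys,I=rect(f,p,.058,(-.068,-.038),(-.05,.0505))
    sel=[j for j,y in enumerate(ys) if abs(y)<.048]
    e=np.array([edge_x(xs,I[j]) for j in sel]);y=ys[sel];k=np.polyfit(y,e,1);r_=e-np.polyval(k,y);m=abs(r_)<.0015;k=np.polyfit(y[m],e[m],1)
    print(f,"front edge: x at 0",k[1]*1e3,"slope dx/dy deg",np.degrees(k[0]),m.mean())
    # plate long edges: clear black vs guide/rail
    # notch edges (rail plane): x edges of notches at +60 both sides
for f,p,nm in(("pics/t0.png",b,"t0"),("pics/s0.png",a,"s0")):
    xs,ys,I=rect(f,p,.0575,(-.25,.09),(-.075,.075))
    cv2.imwrite(f"pics/rect_{nm}.png",I[::-1].astype(np.uint8))
for f,p,nm in(("pics/t14.png",b,"t14"),("pics/s14.png",a,"s14")):
    xs,ys,I=rect(f,p,.0575,(-.15,.1),(-.09,.09),.0004)
    cv2.imwrite(f"pics/rect_{nm}.png",I[::-1].astype(np.uint8))
A=cv2.imread("pics/rect_t14.png");B=cv2.imread("pics/rect_s14.png");cv2.imwrite("pics/rect14.png",cv2.resize(cv2.vconcat([A,B]),None,fx=.66,fy=.66) if A.shape[0]*2>900 else cv2.resize(cv2.vconcat([A,B]),(625,600)))
E
```

```text
Traceback (most recent call last):
TypeError: expected non-empty vector for x
```

```bash
cat > rc.py <<'E'
from h import *
import os
from scipy.ndimage import map_coordinates
if not os.path.exists("cam.npz"):
    a=imaging.capture("scene");b=imaging.capture("top");np.savez("cam.npz",am=a["mtx"],av=a["view"],bm=b["mtx"],bv=b["view"])
d=np.load("cam.npz");a=dict(mtx=d["am"],view=d["av"]);b=dict(mtx=d["bm"],view=d["bv"])
q=np.load("q.npy");c,s=np.cos(q[2]),np.sin(q[2]);R=np.array([[c,-s,0],[s,c,0],[0,0,1]])
def rect(f,p,z,xr,yr,st=.0005):
    im=cv2.imread(f).astype(float)
    xs=np.arange(*xr,st);ys=np.arange(*yr,st);X,Y=np.meshgrid(xs,ys)
    u=proj(p,np.c_[X.ravel(),Y.ravel(),np.full(X.size,z)]@R.T+[q[0],q[1],0])
    return xs,ys,np.stack([map_coordinates(im[...,k],[u[:,1],u[:,0]],order=1).reshape(X.shape) for k in range(3)],2)
E
python3 - <<'E'
from rc import *
def mk(n,xr):
    o=[]
    for f,p in((f"pics/t{n}.png",b),(f"pics/s{n}.png",a)):
        xs,ys,I=rect(f,p,.0575,xr,(-.072,.072),.00035);I=I[::-1].astype(np.uint8).copy()
        for x in np.arange(-.2,.1,.02):
            k=int((x-xr[0])/.00035);
            if 0<=k<I.shape[1]:I[:6,k]=(0,255,0)
        for y in(-.056,.056,-.063,.063):I[int((.072-y)/.00035)%I.shape[0],::9]=(255,0,255)
        o.append(I)
    cv2.imwrite(f"pics/r{n}.png",cv2.resize(cv2.vconcat(o),None,fx=.71,fy=.71) if o[0].shape[0]*2>900 else cv2.resize(cv2.vconcat(o),None,fx=.72,fy=.72))
mk(0,(-.235,-.02));mk(14,(-.105,.105))
E
```

```text
(no output)
```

View pics/r0.png

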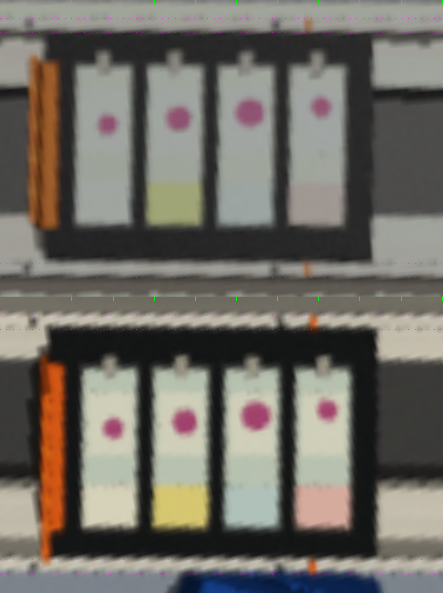

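View pics/r14.png

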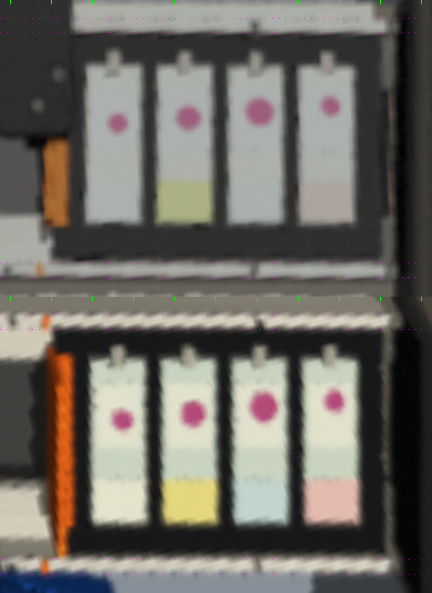

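```bash
cat > ecc.py <<'E'
from rc import *
import sys
from scipy.optimize import least_squares
from scipy.ndimage import gaussian_filter
from scipy.spatial.transform import Rotation as Ro
np.set_printoptions(precision=2,suppress=True)
gx,gy=np.meshgrid(np.arange(-.072,.073,.0008),np.arange(-.05,.0501,.0008));G=np.c_[gx.ravel(),gy.ravel(),np.full(gx.size,.0145)]
def load(f):return gaussian_filter(cv2.cvtColor(cv2.imread(f),cv2.COLOR_BGR2GRAY).astype(float),.6)
def samp(im,p,X):
    u=proj(p,X@R.T+[q[0],q[1],0]);return map_coordinates(im,[u[:,1],u[:,0]],order=3)
def tr(v):
    dx,dy,dz,rx,ry,rz=v*np.array([1e-3]*3+[1e-2]*3)
    return Ro.from_euler("xyz",[rx,ry,rz]).apply(G)+[dx,dy,.045+dz]
def nrm(r,m):
    A=np.c_[r,np.ones(len(r))];k=np.linalg.lstsq(A,m,rcond=None)[0];return A@k-m
def run(n,v0,ms,mt,free=(1,1,1,1,1,1),ref=0,x0=-.133):
    free=np.array(free,bool)
    rs=samp(load(f"pics/s{ref}.png"),a,G+[x0,0,.045]);rt=samp(load(f"pics/t{ref}.png"),b,G+[x0,0,.045])
    Is=load(f"pics/s{n}.png");It=load(f"pics/t{n}.png")
    def res(w):
        v=np.array(v0,float);v[free]=w;X=tr(v);o=[]
        if ms is not None:o.append(nrm(samp(Is,a,X)[ms],rs[ms]))
        if mt is not None:o.append(nrm(samp(It,b,X)[mt],rt[mt]))
        return np.concatenate(o)
    f=least_squares(res,np.array(v0,float)[free],loss="soft_l1",f_scale=10,diff_step=1e-3);v=np.array(v0,float);v[free]=f.x
    return v,f.cost/len(f.fun)
E
python3 - <<'E'
from ecc import *
al=np.ones(len(G),bool);fr=G[:,0]>0;nr=G[:,1]>0
# s13 pose guess: tray at about 14 docked minus ~6mm
print("14 all  ",run(14,[1,0,-3,0,0,0],al,G[:,0]>-.05))
print("14 front",run(14,[1,0,-3,0,0,0],fr,fr))
print("14 rear scene+top",run(14,[1,0,-3,0,0,0],~fr,(~fr)&(G[:,0]>-.05)))
print("14 norm. no tilt",run(14,[1,0,-3,0,0,0],al,G[:,0]>-.05,(1,1,1,0,0,1)))
print("13 front scene",run(13,[-5,0,0,0,0,0],fr,None,(1,1,0,1,0,1)))
print("12 front both",run(12,[-35,0,0,0,0,0],fr,fr&(G[:,0]>.03)))
print("12 front scene, z fixed",run(12,[-35,0,0,0,0,0],fr,None,(1,1,0,1,0,1)))
E
```

```text
14 all   (array([ 1.68,  0.38, -2.97, -4.75,  0.4 ,  0.06]), np.float64(6.811198242594458))
14 front (array([ 1.68,  0.31, -2.99, -4.7 ,  0.48,  0.1 ]), np.float64(6.3931273052506095))
14 rear scene+top (array([ 1.69,  0.48, -2.81, -4.74,  0.15,  0.15]), np.float64(6.804803113971767))
14 norm. no tilt (array([ 1.77,  0.99, -3.2 ,  0.  ,  0.  ,  0.93]), np.float64(21.417374329619285))
13 front scene (array([-3.73,  1.36,  0.  ,  0.22,  0.  , -0.06]), np.float64(28.73763688206091))
12 front both (array([-35.48,   0.54,  -2.06,   0.62,  -1.94,   0.22]), np.float64(24.432023421182464))
12 front scene, z fixed (array([-36.32,   1.44,   0.  ,   0.21,   0.  ,  -0.09]), np.float64(24.45731654272586))
```

The scene and top alignment agrees: no roll before the stop and −2.7° now, so the −y feet have not dropped. I'll move the arm clear for an unobstructed measurement.

>>> apply_moves:
  xyz:
    - [0, 0.045, 0]
    - [0, 0.045, 0]
    - [0, 0.045, 0]
    - [0, 0.045, 0]
    - [0, 0, 0]
  twist: [0, 0, 0, 0, 0]
  claw: [0, 0, 0, 0, 0]

```text
time_s: 16.0
tcp_pos: [0.5468, 0.2513, 0.2343]
ee_rot: [[0.041, 0.094, 0.995], [0.021, 0.995, -0.095], [-0.999, 0.025, 0.039]]
wrist_force: [-0.5, 0.1, -0.8]
gripper_width: 0.005
```

```bash
python3 st.py -.12 -.03 .1; python3 - <<'E'
from h import *
a=imaging.capture("scene");b=imaging.capture("top");save(a,"pics/s15.png");save(b,"pics/t15.png")
E
python3 - <<'E'
from ecc import *
al=np.ones(len(G),bool)
print("15 all  ",run(15,[1,0,-3,0,0,0],al,al))
print("15 vs 14 check top only xy yaw",run(15,[1,0,-3,-4.7,0,0],None,al,(1,1,0,0,0,1)))
o=[]
for n,(xx,yy) in((15,(300,225)),(0,(235,225))):
    z=cv2.imread(f"pics/t{n}.png")[yy:yy+95,xx:xx+130];o.append(cv2.resize(z,None,fx=6,fy=6,interpolation=cv2.INTER_CUBIC))
cv2.imwrite("pics/t15z.png",o[0]);cv2.imwrite("pics/t0zz.png",o[1])
z=cv2.imread("pics/s15.png")[205:300,240:370];cv2.imwrite("pics/s15z.png",cv2.resize(z,None,fx=6,fy=6,interpolation=cv2.INTER_CUBIC))
E
```

```text
t 16.0 tcp [0.5468 0.2513 0.2343] scanner [-0.3548 -0.0149  0.2343] F_scanner [-0.0511 -0.5137 -0.7716] g 0.005431355806671849
rot in scanner
 [[-0.0256 -0.9996 -0.0137]
 [ 0.0386 -0.0147  0.9991]
 [-0.9989  0.025   0.039 ]] 
joints [  40.4231   16.9376   -1.9675    0.6467  -68.5117 -136.0484]
goal [0.5064 0.0194 0.1   ] shift in tool [ 0.1276 -0.2379 -0.0235]
15 all   (array([ 1.67,  0.39, -2.96, -4.79,  0.42,  0.03]), np.float64(6.869658161365114))
15 vs 14 check top only xy yaw (array([ 1.77,  0.44, -3.  , -4.7 ,  0.  , -0.01]), np.float64(6.137816328248543))
```

View pics/t15z.png

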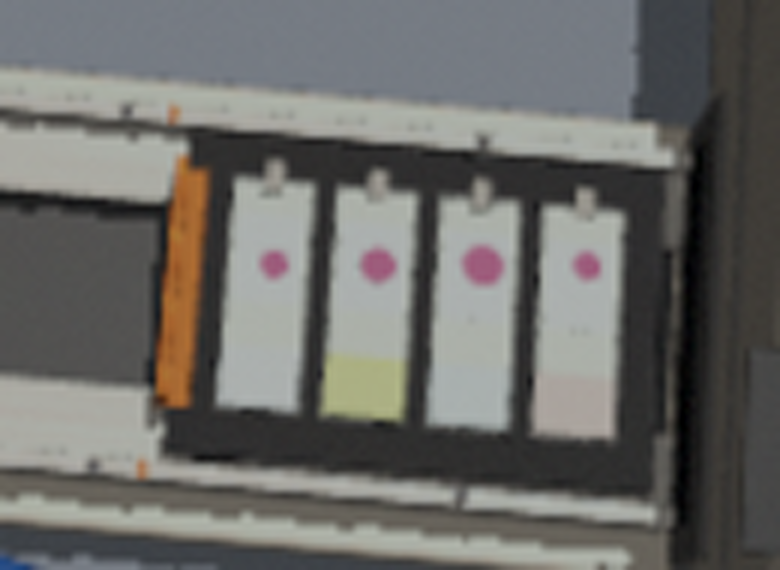

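View pics/s15z.png

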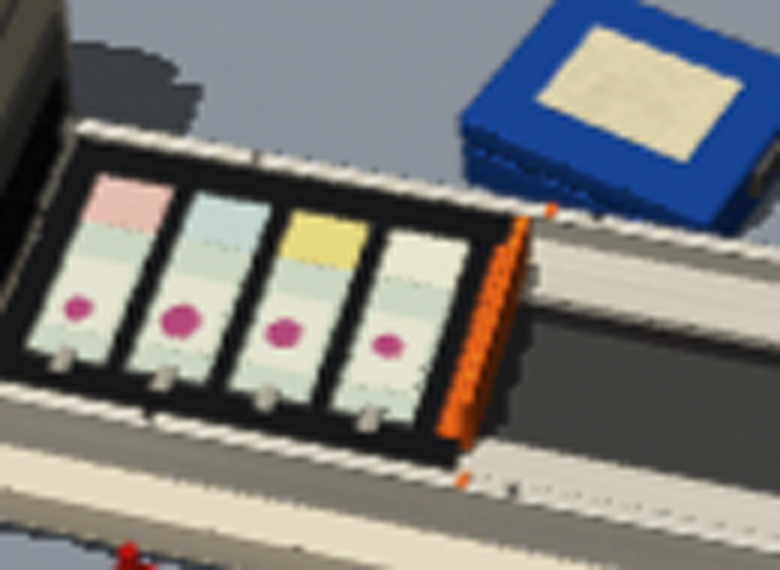

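```bash
python3 st.py -.05 -.02 .15
```

```text
t 16.1 tcp [0.5461 0.2477 0.2345] scanner [-0.3512 -0.0152  0.2345] F_scanner [ 0.065  -0.7915 -0.7128] g 0.00705887519352913
rot in scanner
 [[-0.0242 -0.9996 -0.0111]
 [ 0.0375 -0.012   0.9992]
 [-0.999   0.0237  0.0378]] 
joints [  40.1964   16.7745   -2.1699    0.6484  -68.5709 -135.9741]
goal [ 0.5087 -0.0512  0.15  ] shift in tool [ 0.077  -0.303  -0.0113]
```

>>> apply_moves:
  xyz:
    - [0, -0.04, 0]
    - [0, -0.04, 0]
    - [0, -0.04, 0]
    - [0, -0.04, 0]
    - [0, -0.04, 0]
    - [0, -0.04, 0]
    - [0, -0.04, 0]
    - [0.02, -0.02, -0.01]
    - [0.03, 0, 0]
    - [0.03, 0, 0]
    - [0, 0, 0]
  twist: [0, 0, 0, 0, 0, 0, 0, 0, 0, 0, 0]
  claw: [0, 0, 0, 0, 0, 0, 0, 0, 0, 0, 0]

```text
time_s: 17.2
tcp_pos: [0.502, -0.0731, 0.1481]
ee_rot: [[0.046, 0.112, 0.993], [0.018, 0.993, -0.113], [-0.999, 0.023, 0.044]]
wrist_force: [-0.4, -0.3, -0.4]
gripper_width: 0.006
```

```bash
python3 st.py -.05 -.02 .06; python3 gb.py 16
```

```text
t 17.2 tcp [ 0.502  -0.0731  0.1481] scanner [-0.0275 -0.0243  0.1481] F_scanner [ 0.299  -0.4194 -0.3917] g 0.005882195695851926
rot in scanner
 [[-0.0227 -0.9997  0.0047]
 [ 0.0438  0.0037  0.999 ]
 [-0.9988  0.0229  0.0437]] 
joints [   9.6854   11.7915  -21.6037   -0.6967  -53.8377 -105.7445]
goal [ 0.5087 -0.0512  0.06  ] shift in tool [0.0887 0.0205 0.0003]
s tip [299.184 220.313] tcp [298.928 214.759]
s crop origin 224.0 145.25
t tip [356.203 278.839] tcp [356.847 278.016]
t crop origin 281.0 203.75
```

View pics/s16z.png

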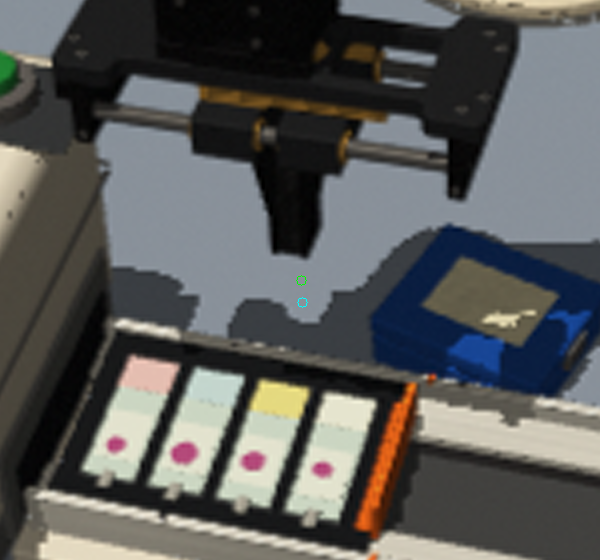

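>>> apply_moves:
  xyz:
    - [0.02, 0.008, 0]
    - [0.02, 0.006, 0]
    - [0.02, 0.006, 0]
    - [0.01, 0, -0.003]
    - [0, 0, 0]
  twist: [0, 0, 0, 0, 0]
  claw: [0, 0, 0, 0, 0]

```text
time_s: 17.8
tcp_pos: [0.5171, -0.0505, 0.0919]
ee_rot: [[0.076, 0.107, 0.991], [0.018, 0.994, -0.109], [-0.997, 0.026, 0.073]]
wrist_force: [0.2, 0.3, -0.6]
gripper_width: 0.005
```

```bash
python3 st.py -.05 -.02 .051; python3 gb.py 17
```

```text
t 17.8 tcp [ 0.5171 -0.0505  0.0919] scanner [-0.0516 -0.0118  0.0919] F_scanner [-0.2721  0.1584 -0.6461] g 0.005166631331714934
rot in scanner
 [[-0.0265 -0.9996  0.0006]
 [ 0.0734 -0.0013  0.9973]
 [-0.9969  0.0265  0.0734]] 
joints [  12.2613   15.8369  -25.8941   -0.1546  -43.7941 -108.3503]
goal [ 0.5087 -0.0512  0.051 ] shift in tool [ 0.0401 -0.0027 -0.0112]
s tip [310.053 247.438] tcp [309.921 242.18 ]
s crop origin 235.0 172.25
t tip [342.679 277.296] tcp [343.11 276.68]
t crop origin 267.5 202.25
```

View pics/s17z.png

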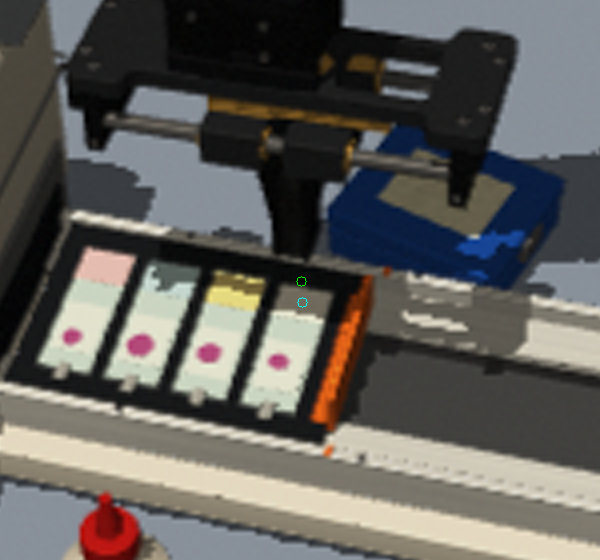

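>>> apply_moves:
  xyz:
    - [0.012, 0, -0.006]
    - [0.012, 0, -0.005]
    - [0.008, 0, -0.004]
    - [0, 0, 0]
  twist: [0, 0, 0, 0]
  claw: [0, 0, 0, 0]

```text
time_s: 18.3
tcp_pos: [0.5101, -0.0485, 0.065]
ee_rot: [[0.09, 0.106, 0.99], [0.02, 0.994, -0.108], [-0.996, 0.029, 0.088]]
wrist_force: [0.2, 0.1, -0.4]
gripper_width: 0.005
```

```bash
python3 st.py -.05 -.02 .051; python3 gb.py 18
```

```text
t 18.3 tcp [ 0.5101 -0.0485  0.065 ] scanner [-0.0529 -0.0189  0.065 ] F_scanner [-0.1032  0.1904 -0.4023] g 0.004697207371173303
rot in scanner
 [[-0.0295 -0.9996  0.0005]
 [ 0.0878 -0.0021  0.9961]
 [-0.9957  0.0294  0.0878]] 
joints [  12.7724   16.9754  -29.411     0.0634  -38.3    -108.9909]
goal [ 0.5087 -0.0512  0.051 ] shift in tool [ 0.0137 -0.0033 -0.0023]
s tip [311.816 254.185] tcp [311.709 249.034]
s crop origin 236.75 179.0
t tip [341.141 282.874] tcp [341.553 282.45 ]
t crop origin 266.0 207.75
```

View pics/s18z.png

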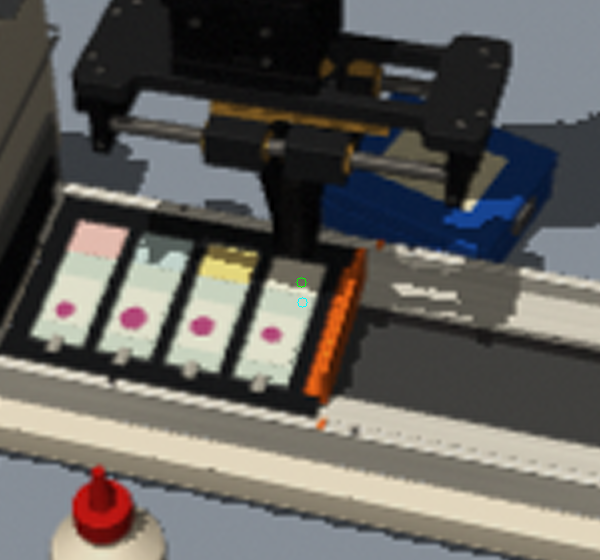

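```bash
python3 - <<'E'
from rc import *
np.set_printoptions(precision=4,suppress=True)
for z in(.051,.06,.07,.08):print(z,R.T@(atz(a,(310.5,244.5),z)-[q[0],q[1],0]))
E
```

```text
0.051 [-0.0443 -0.0417  0.051 ]
0.06 [-0.0464 -0.0339  0.06  ]
0.07 [-0.0488 -0.0252  0.07  ]
0.08 [-0.0512 -0.0164  0.08  ]
```

>>> apply_moves:
  xyz:
    - [0.007, 0, -0.001]
    - [0.005, 0, -0.001]
    - [0, 0, 0]
  twist: [0, 0, 0]
  claw: [0, 0, 0]

```text
time_s: 18.7
tcp_pos: [0.5122, -0.0477, 0.0545]
ee_rot: [[0.096, 0.105, 0.99], [0.02, 0.994, -0.108], [-0.995, 0.031, 0.094]]
wrist_force: [1.1, -0.5, 1.2]
gripper_width: 0.007
```

>>> apply_moves:
  xyz:
    - [0, 0.003, 0]
    - [0, 0.003, 0]
    - [0, 0.003, 0]
  twist: [0, 0, 0]
  claw: [0, 0, 0]

```text
time_s: 19.0
tcp_pos: [0.5133, -0.0384, 0.0546]
ee_rot: [[0.096, 0.106, 0.99], [0.02, 0.994, -0.108], [-0.995, 0.03, 0.093]]
wrist_force: [0.3, -0.3, 0.0]
gripper_width: 0.008
```

```bash
python3 st.py -.068 -.02 .051; python3 gb.py 19
```

```text
t 19.0 tcp [ 0.5133 -0.0384  0.0546] scanner [-0.0633 -0.0168  0.0546] F_scanner [0.2821 0.3591 0.02  ] g 0.008139876914410968
rot in scanner
 [[-0.0305 -0.9995  0.0005]
 [ 0.0934 -0.0023  0.9956]
 [-0.9952  0.0304  0.0934]] 
joints [  13.9464   17.9027  -30.1454    0.3453  -36.3164 -110.3799]
goal [ 0.5107 -0.0333  0.051 ] shift in tool [ 0.0035  0.0046 -0.0035]
s tip [316.706 259.153] tcp [316.641 254.055]
s crop origin 241.5 184.0
t tip [335.892 282.827] tcp [336.232 282.432]
t crop origin 260.75 207.75
```

View pics/s19z.png

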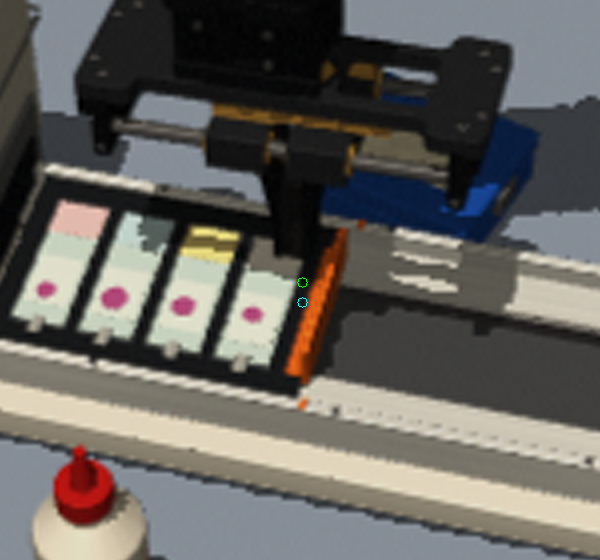

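>>> apply_moves:
  xyz:
    - [0, 0.002, 0]
    - [0, 0.001, 0]
    - [0, 0.001, 0]
  twist: [0, 0, 0]
  claw: [0, 0, 0]

```text
time_s: 19.4
tcp_pos: [0.514, -0.0338, 0.055]
ee_rot: [[0.097, 0.105, 0.99], [0.02, 0.994, -0.107], [-0.995, 0.031, 0.094]]
wrist_force: [-0.6, 0.4, 0.9]
gripper_width: 0.002
```

>>> apply_moves:
  xyz:
    - [0, 0.001, 0]
    - [0, 0.001, 0]
  twist: [0, 0]
  claw: [0, 0]

```text
time_s: 19.6
tcp_pos: [0.5142, -0.0316, 0.0551]
ee_rot: [[0.097, 0.105, 0.99], [0.02, 0.994, -0.108], [-0.995, 0.031, 0.094]]
wrist_force: [0.4, -0.3, 0.8]
gripper_width: 0.008
```

>>> apply_moves:
  xyz:
    - [0, 0.001, 0]
    - [0, 0.001, 0]
  twist: [0, 0]
  claw: [0, 0]

```text
time_s: 19.8
tcp_pos: [0.5144, -0.0295, 0.0552]
ee_rot: [[0.097, 0.105, 0.99], [0.02, 0.994, -0.108], [-0.995, 0.031, 0.094]]
wrist_force: [0.6, 0.5, 0.1]
gripper_width: 0.006
```

>>> apply_moves:
  xyz:
    - [0, 0.001, 0]
    - [0, 0.001, 0]
  twist: [0, 0]
  claw: [0, 0]

```text
time_s: 20.0
tcp_pos: [0.5146, -0.0274, 0.0553]
ee_rot: [[0.097, 0.105, 0.99], [0.02, 0.994, -0.108], [-0.995, 0.031, 0.094]]
wrist_force: [-0.3, -0.2, -0.8]
gripper_width: 0.006
```

```bash
python3 st.py -.068 -.02 .051; python3 gb.py 20; python3 - <<'E'
import cv2
z=cv2.imread("pics/s20.png")[205:295,260:370];cv2.imwrite("pics/s20y.png",cv2.resize(z,None,fx=7,fy=7,interpolation=cv2.INTER_CUBIC))
E
```

```text
t 20.0 tcp [ 0.5146 -0.0274  0.0553] scanner [-0.0743 -0.0167  0.0553] F_scanner [ 0.2633 -0.234  -0.7655] g 0.0062136121339609095
rot in scanner
 [[-0.0307 -0.9995 -0.0002]
 [ 0.0939 -0.0031  0.9956]
 [-0.9951  0.0306  0.094 ]] 
joints [  15.241    17.8659  -30.1621    0.5565  -36.3102 -111.7956]
goal [ 0.5107 -0.0333  0.051 ] shift in tool [ 0.0037 -0.0065 -0.0037]
s tip [321.994 259.994] tcp [321.973 254.89 ]
s crop origin 246.75 184.75
t tip [330.483 282.301] tcp [330.751 281.902]
t crop origin 255.25 207.25
```

View pics/s20y.png

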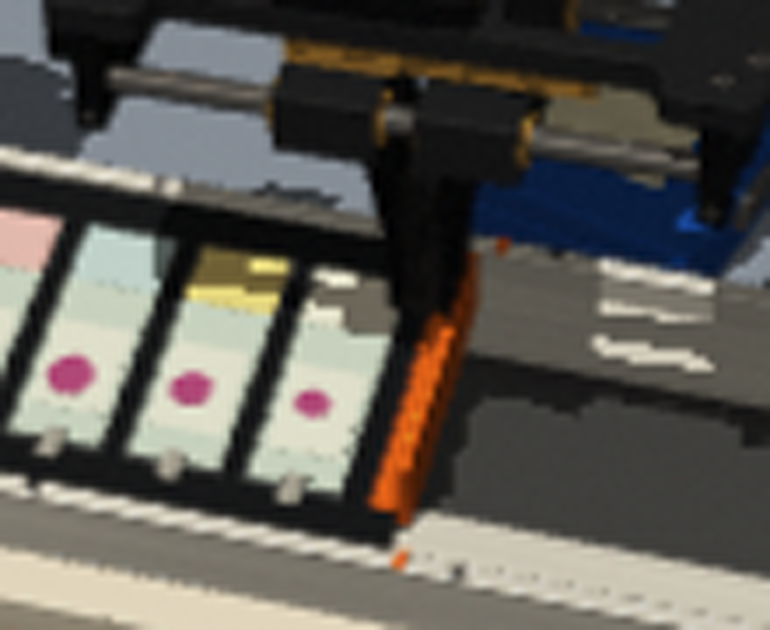

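>>> apply_moves:
  xyz:
    - [0, 0.001, 0]
    - [0, 0.001, 0]
  twist: [0, 0]
  claw: [0, 0]

```text
time_s: 20.3
tcp_pos: [0.5148, -0.0253, 0.0553]
ee_rot: [[0.097, 0.105, 0.99], [0.02, 0.994, -0.108], [-0.995, 0.031, 0.094]]
wrist_force: [0.5, 0.0, 0.8]
gripper_width: 0.003
```

>>> apply_moves:
  xyz:
    - [0, 0.001, 0]
    - [0, 0.001, 0]
  twist: [0, 0]
  claw: [0, 0]

```text
time_s: 20.5
tcp_pos: [0.5151, -0.0232, 0.0554]
ee_rot: [[0.097, 0.105, 0.99], [0.02, 0.994, -0.108], [-0.995, 0.031, 0.094]]
wrist_force: [0.4, 0.2, -0.1]
gripper_width: 0.006
```

```bash
python3 st.py -.05 -.02 .05; python3 gb.py 21; python3 - <<'E'
import cv2
z=cv2.imread("pics/s21.png")[205:295,260:370];cv2.imwrite("pics/s21y.png",cv2.resize(z,None,fx=7,fy=7,interpolation=cv2.INTER_CUBIC))
E
python3 - <<'E'
from ecc import *
m=(G[:,1]>-.01)
print(run(21,[1,0,-3,-4,0,0],m,None,(1,1,1,0,0,1)), run(15,[1,0,-3,-4,0,0],m,None,(1,1,1,0,0,1)))
E
```

```text
t 20.5 tcp [ 0.5151 -0.0232  0.0554] scanner [-0.0786 -0.0167  0.0554] F_scanner [-0.2883  0.3984 -0.0637] g 0.005800949281587475
rot in scanner
 [[-0.0307 -0.9995 -0.0001]
 [ 0.094  -0.003   0.9956]
 [-0.9951  0.0306  0.094 ]] 
joints [  15.7322   17.8727  -30.1591    0.6411  -36.3081 -112.3565]
goal [ 0.5087 -0.0512  0.05  ] shift in tool [ 0.0042 -0.0287 -0.0038]
s tip [324.061 260.341] tcp [324.059 255.237]
s crop origin 249.0 185.25
t tip [328.375 282.118] tcp [328.615 281.717]
t crop origin 253.25 207.0
(array([ 1.87,  0.17, -3.59, -4.  ,  0.  ,  0.23]), np.float64(7.854168626990485)) (array([ 1.85,  0.21, -3.56, -4.  ,  0.  ,  0.22]), np.float64(7.989966384187251))
```

View pics/s21y.png

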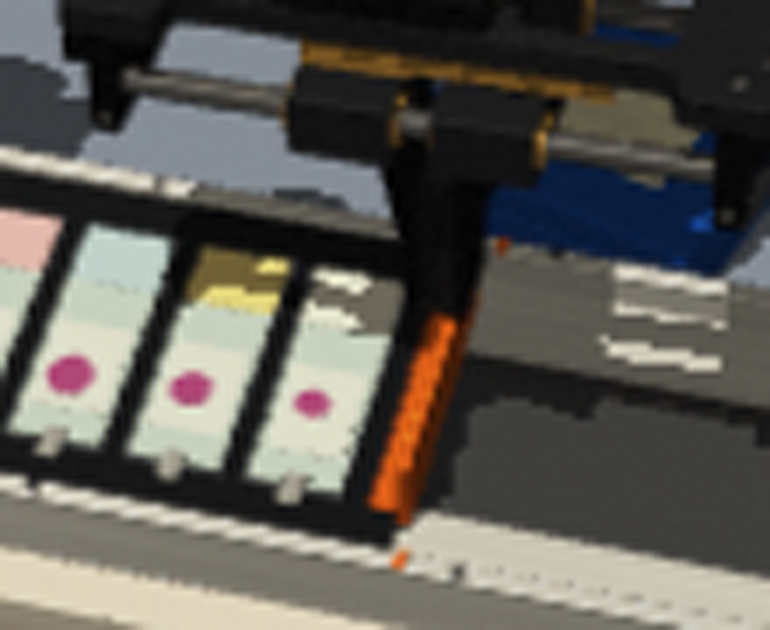

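View pics/t21z.png

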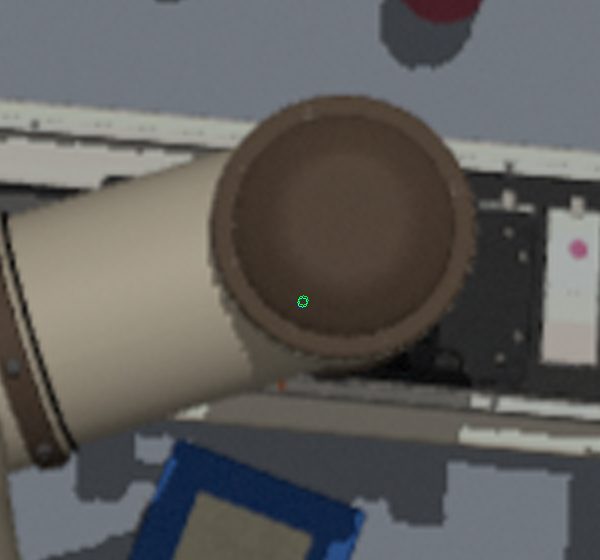

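>>> apply_moves:
  xyz:
    - [0, -0.01, 0]
    - [0, -0.01, -0.002]
    - [0, -0.004, -0.002]
    - [0.006, 0, 0]
    - [0.005, 0, 0]
    - [0, 0, 0]
  twist: [0, 0, 0, 0, 0, 0]
  claw: [0, 0, 0, 0, 0, 0]

```text
time_s: 21.2
tcp_pos: [0.5086, -0.0492, 0.0422]
ee_rot: [[0.096, 0.107, 0.99], [0.02, 0.994, -0.109], [-0.995, 0.031, 0.094]]
wrist_force: [0.3, -0.1, 0.9]
gripper_width: 0.008
```

```bash
python3 st.py -.068 -.02 .045
```

```text
t 21.2 tcp [ 0.5086 -0.0492  0.0422] scanner [-0.052  -0.0203  0.0422] F_scanner [0.0857 0.3526 0.8587] g 0.007566412277315575
rot in scanner
 [[-0.0306 -0.9995  0.0012]
 [ 0.0936 -0.0016  0.9956]
 [-0.9951  0.0306  0.0936]] 
joints [  12.7541   18.713   -31.3147    0.151   -34.3205 -109.0795]
goal [ 0.5107 -0.0333  0.045 ] shift in tool [-0.0023  0.0161  0.0005]
```

>>> apply_moves:
  xyz:
    - [0, 0.003, 0]
    - [0, 0.003, 0]
    - [0, 0.003, 0]
    - [0, 0.001, 0]
  twist: [0, 0, 0, 0]
  claw: [0, 0, 0, 0]

```text
time_s: 21.6
tcp_pos: [0.5101, -0.038, 0.0423]
ee_rot: [[0.096, 0.106, 0.99], [0.02, 0.994, -0.108], [-0.995, 0.03, 0.093]]
wrist_force: [0.6, -0.4, 0.6]
gripper_width: 0.005
```

>>> apply_moves:
  xyz:
    - [0, 0.001, 0]
    - [0, 0.001, 0]
  twist: [0, 0]
  claw: [0, 0]

```text
time_s: 21.8
tcp_pos: [0.5105, -0.0354, 0.0425]
ee_rot: [[0.097, 0.105, 0.99], [0.02, 0.994, -0.107], [-0.995, 0.031, 0.094]]
wrist_force: [0.5, -0.3, -0.5]
gripper_width: 0.005
```

>>> apply_moves:
  xyz:
    - [0, 0.001, 0]
    - [0, 0.001, 0]
  twist: [0, 0]
  claw: [0, 0]

```text
time_s: 22.0
tcp_pos: [0.5108, -0.0332, 0.0427]
ee_rot: [[0.097, 0.105, 0.99], [0.02, 0.994, -0.107], [-0.995, 0.031, 0.094]]
wrist_force: [-0.1, 0.3, 0.2]
gripper_width: 0.006
```

```bash
python3 st.py -.068 -.02 .045;python3 gb.py 22; python3 - <<'E'
import cv2
z=cv2.imread("pics/s22.png")[205:295,260:370];cv2.imwrite("pics/s22y.png",cv2.resize(z,None,fx=7,fy=7,interpolation=cv2.INTER_CUBIC))
E
python3 - <<'E'
from ecc import *
m=(G[:,1]>-.01)
print(run(22,[1,0,-3,-4,0,0],m,None,(1,1,1,0,0,1)), run(15,[1,0,-3,-4,0,0],m,None,(1,1,1,0,0,1)))
E
```

```text
t 22.0 tcp [ 0.5108 -0.0332  0.0427] scanner [-0.0682 -0.0199  0.0427] F_scanner [-0.2841 -0.0847  0.2329] g 0.006069939942125072
rot in scanner
 [[-0.0308 -0.9995 -0.0005]
 [ 0.0941 -0.0034  0.9956]
 [-0.9951  0.0306  0.0941]] 
joints [  14.6591   18.7006  -31.3528    0.4798  -34.2727 -111.1482]
goal [ 0.5107 -0.0333  0.045 ] shift in tool [-0.0023 -0.0001  0.0001]
s tip [319.375 262.316] tcp [319.333 257.289]
s crop origin 244.25 187.25
t tip [333.292 285.049] tcp [333.595 284.691]
t crop origin 258.25 210.0
(array([ 1.86,  0.18, -3.58, -4.  ,  0.  ,  0.22]), np.float64(7.871205580978262)) (array([ 1.85,  0.21, -3.56, -4.  ,  0.  ,  0.22]), np.float64(7.989966384187251))
```

View pics/s22y.png

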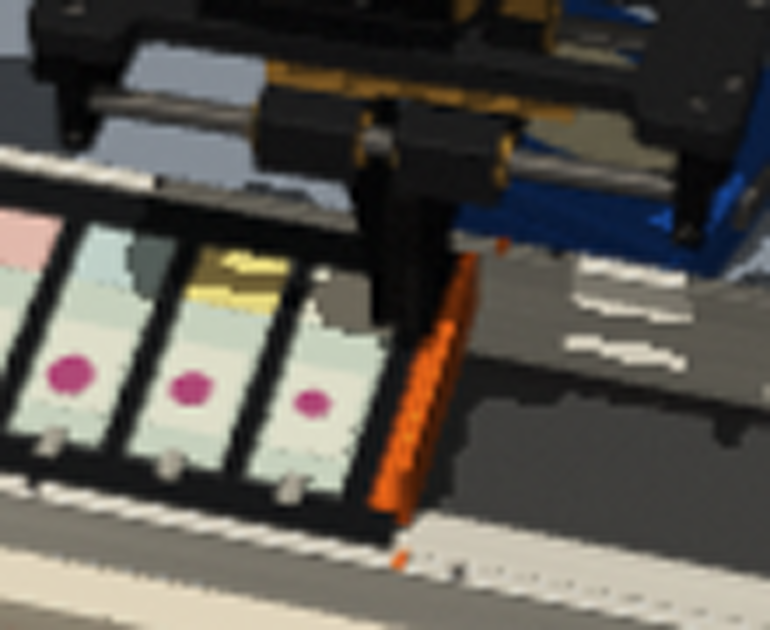

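>>> apply_moves:
  xyz:
    - [0, 0.001, 0]
    - [0, 0.001, 0]
  twist: [0, 0]
  claw: [0, 0]

```text
time_s: 22.3
tcp_pos: [0.511, -0.0312, 0.0428]
ee_rot: [[0.097, 0.105, 0.99], [0.02, 0.994, -0.107], [-0.995, 0.031, 0.094]]
wrist_force: [0.7, -0.3, 0.7]
gripper_width: 0.004
```

>>> apply_moves:
  xyz:
    - [0, 0.001, 0]
    - [0, 0.001, 0]
  twist: [0, 0]
  claw: [0, 0]

```text
time_s: 22.5
tcp_pos: [0.511, -0.0295, 0.0427]
ee_rot: [[0.096, 0.105, 0.99], [0.02, 0.994, -0.108], [-0.995, 0.03, 0.093]]
wrist_force: [-0.7, -1.0, 0.8]
gripper_width: 0.006
```

>>> apply_moves:
  xyz:
    - [0, 0.001, 0]
  twist: [0]
  claw: [0]

```text
time_s: 22.6
tcp_pos: [0.511, -0.0286, 0.0428]
ee_rot: [[0.096, 0.105, 0.99], [0.02, 0.994, -0.108], [-0.995, 0.03, 0.093]]
wrist_force: [0.3, -2.5, 0.2]
gripper_width: 0.005
```

>>> apply_moves:
  xyz:
    - [0, 0.001, 0]
  twist: [0]
  claw: [0]

```text
time_s: 22.7
tcp_pos: [0.511, -0.0276, 0.0427]
ee_rot: [[0.096, 0.105, 0.99], [0.02, 0.994, -0.108], [-0.995, 0.03, 0.093]]
wrist_force: [-0.5, -1.0, -1.0]
gripper_width: 0.005
```

```bash
python3 st.py -.068 -.02 .045;python3 gb.py 23; python3 - <<'E'
from ecc import *
m=(G[:,1]>-.01)
print(run(23,[1,0,-3,-4,0,0],m,None,(1,1,1,0,0,1)),run(23,[1,0,-3,-4,0,0],m,None))
E
```

```text
t 22.7 tcp [ 0.511  -0.0276  0.0427] scanner [-0.0737 -0.0203  0.0427] F_scanner [ 1.0247 -0.4338 -0.986 ] g 0.005136254430482383
rot in scanner
 [[-0.0298 -0.9996 -0.    ]
 [ 0.0929 -0.0028  0.9957]
 [-0.9952  0.0296  0.093 ]] 
joints [  15.3549   18.7036  -31.4049    0.6597  -34.305  -112.0162]
goal [ 0.5107 -0.0333  0.045 ] shift in tool [-0.0024 -0.0056  0.0005]
s tip [322.124 262.648] tcp [322.11  257.627]
s crop origin 247.0 187.5
t tip [330.523 285.05 ] tcp [330.783 284.684]
t crop origin 255.5 210.0
(array([-1.57, -1.23, -4.5 , -4.  ,  0.  , -0.84]), np.float64(11.140076333509835)) (array([-1.4 , -0.16, -5.27,  0.38, -0.19, -0.18]), np.float64(7.024366132845196))
```

The pull-back brought the −y feet in: the tray is now flat (roll about 0) and 5.3 mm lower. I'll retract and verify.

>>> apply_moves:
  xyz:
    - [0, -0.005, 0]
    - [0, -0.005, 0]
    - [-0.02, 0, 0]
    - [-0.03, 0, 0]
    - [-0.04, 0, 0]
    - [-0.04, 0.02, 0]
    - [-0.02, 0.04, 0]
    - [0, 0.045, 0]
    - [0, 0.045, 0]
    - [0, 0.03, 0]
  twist: [0, 0, 0, 0, 0, 0, 0, 0, 0, 0]
  claw: [0, 0, 0, 0, 0, 0, 0, 0, 0, 0]

```text
time_s: 23.8
tcp_pos: [0.5149, 0.1385, 0.2046]
ee_rot: [[0.097, 0.116, 0.989], [0.024, 0.993, -0.118], [-0.995, 0.036, 0.094]]
wrist_force: [0.7, 0.1, -0.3]
gripper_width: 0.007
```

```bash
python3 st.py -.115 -.0 .041; python3 gb.py 24; python3 - <<'E'
from ecc import *
al=np.ones(len(G),bool)
print("24 all",run(24,[-1,0,-5,0,0,0],al,G[:,0]>-.03))
z=cv2.imread("pics/t24.png")[225:320,300:430];cv2.imwrite("pics/t24y.png",cv2.resize(z,None,fx=6,fy=6,interpolation=cv2.INTER_CUBIC))
E
```

```text
t 23.8 tcp [0.5149 0.1385 0.2046] scanner [-0.2393 -0.0344  0.2046] F_scanner [-0.1909  0.6405 -0.3459] g 0.006762858589640137
rot in scanner
 [[-0.0347 -0.9993  0.0107]
 [ 0.094   0.0074  0.9955]
 [-0.995   0.0355  0.0937]] 
joints [  33.7544    9.5325  -16.9989    2.2862  -58.0732 -131.6092]
goal [0.5356 0.0112 0.041 ] shift in tool [ 0.1617 -0.1298  0.0202]
s tip [415.676 215.434] tcp [416.524 209.241]
s crop origin 340.5 140.25
t tip [235.266 271.007] tcp [234.115 270.363]
t crop origin 160.25 196.0
24 all (array([-1.64, -0.29, -5.18, -0.14, -0.15, -0.18]), np.float64(6.594617795251599))
```

View pics/t24y.png

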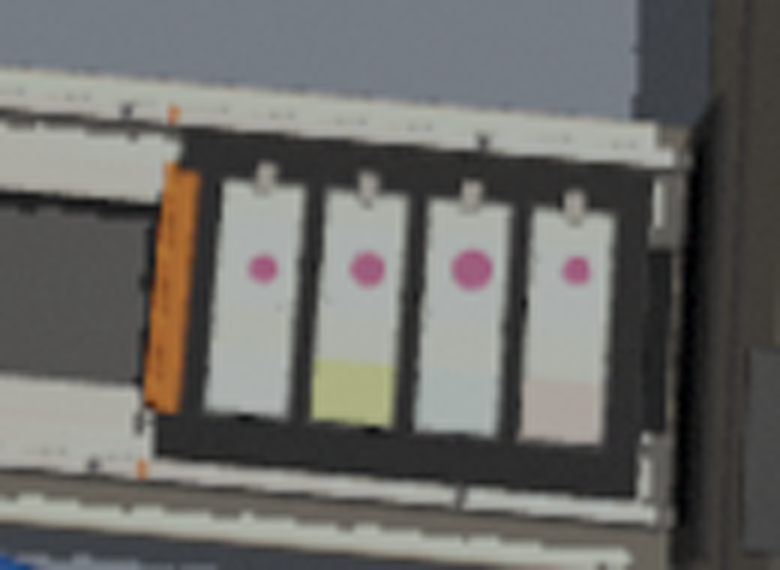

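```bash
python3 st.py .126 -.053 .255
```

```text
t 23.9 tcp [0.5152 0.1394 0.204 ] scanner [-0.2402 -0.0342  0.204 ] F_scanner [-0.5386 -0.5108  0.5727] g 0.010778822751361482
rot in scanner
 [[-0.0344 -0.9994  0.0078]
 [ 0.0935  0.0045  0.9956]
 [-0.995   0.035   0.0932]] 
joints [  33.8085    9.6274  -16.9627    2.2778  -58.0494 -131.4936]
goal [ 0.4569 -0.2226  0.255 ] shift in tool [-0.0651 -0.3642 -0.0111]
```

>>> apply_moves:
  xyz:
    - [-0.03, -0.02, 0]
    - [-0.03, -0.035, 0]
    - [-0.02, -0.04, 0]
    - [0, -0.04, 0]
    - [0, -0.04, 0]
    - [0, -0.04, 0]
    - [0, -0.04, 0]
    - [0, -0.04, 0]
    - [0, -0.03, 0]
    - [0, 0, 0]
  twist: [0, 0, 0, 0, 0, 0, 0, 0, 0, 0]
  claw: [0, 0, 0, 0, 0, 0, 0, 0, 0, 0]

```text
time_s: 24.9
tcp_pos: [0.4658, -0.201, 0.2743]
ee_rot: [[0.096, 0.111, 0.989], [0.023, 0.993, -0.114], [-0.995, 0.034, 0.092]]
wrist_force: [-0.1, 0.8, -0.9]
gripper_width: 0.003
```

```bash
python3 st.py .126 -.053 .25; python3 gb.py 25
```

```text
t 24.9 tcp [ 0.4658 -0.201   0.2743] scanner [ 0.1035 -0.0464  0.2743] F_scanner [-0.8196 -0.214  -0.9262] g 0.00322857838473339
rot in scanner
 [[-0.0336 -0.9994  0.006 ]
 [ 0.0926  0.0029  0.9957]
 [-0.9951  0.034   0.0924]] 
joints [ -6.3228   5.0319 -10.5116  -2.0699 -69.1566 -89.5038]
goal [ 0.4569 -0.2226  0.25  ] shift in tool [ 0.0228 -0.0233 -0.0086]
s tip [231.428 150.247] tcp [230.517 143.517]
s crop origin 156.25 75.0
t tip [442.017 289.053] tcp [444.312 288.652]
t crop origin 367.0 214.0
```

View pics/s25z.png

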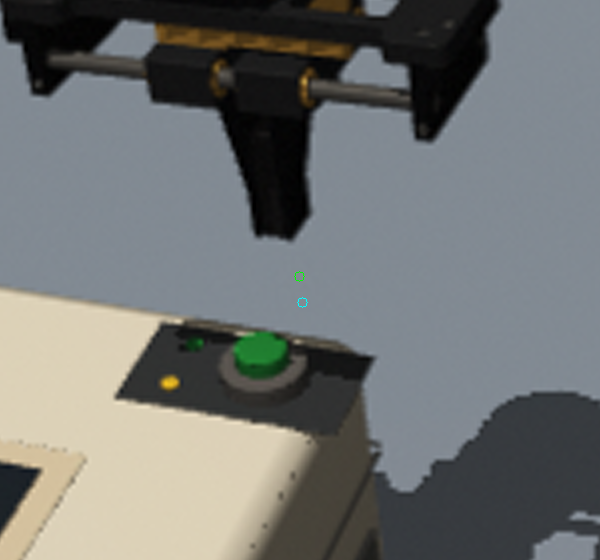

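```bash
python3 - <<'E'
from rc import *
np.set_printoptions(precision=4,suppress=True)
for z in(.28,.29,.30):print(z,R.T@(atz(a,(156.25+278/4,75+238/4),z)-[q[0],q[1],0]))
for uv in((156.25+262/4,75+347/4),):print("btn scene",R.T@(atz(a,uv,.221)-[q[0],q[1],0]))
for uv in((453.2,300.8),(454.6,301.4)):print("btn top",R.T@(atz(b,uv,.221)-[q[0],q[1],0]))
E
python3 - <<'E'
import cv2
z=cv2.imread("pics/t0.png")[270:330,410:500];cv2.imwrite("pics/tb.png",cv2.resize(z,None,fx=8,fy=8,interpolation=cv2.INTER_CUBIC))
E
```

```text
0.28 [ 0.1155 -0.0621  0.28  ]
0.29 [ 0.1096 -0.0498  0.29  ]
0.3 [ 0.1036 -0.0374  0.3   ]
btn scene [ 0.1283 -0.0545  0.221 ]
btn top [ 0.1283 -0.0564  0.221 ]
btn top [ 0.1307 -0.0572  0.221 ]
```

View pics/tb.png

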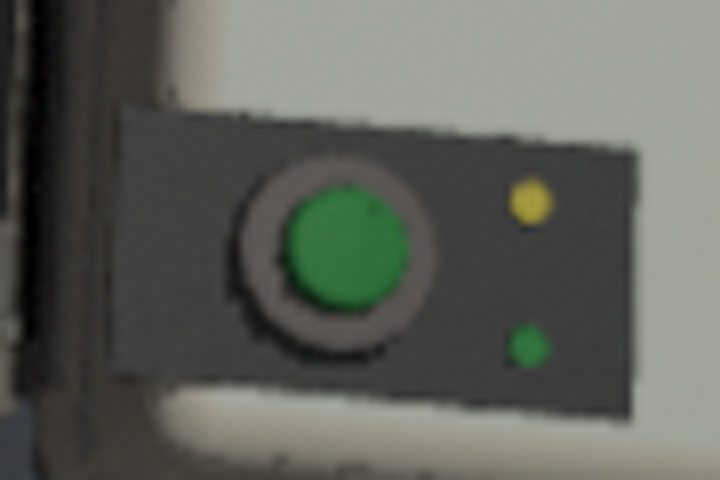

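View pics/t25z.png

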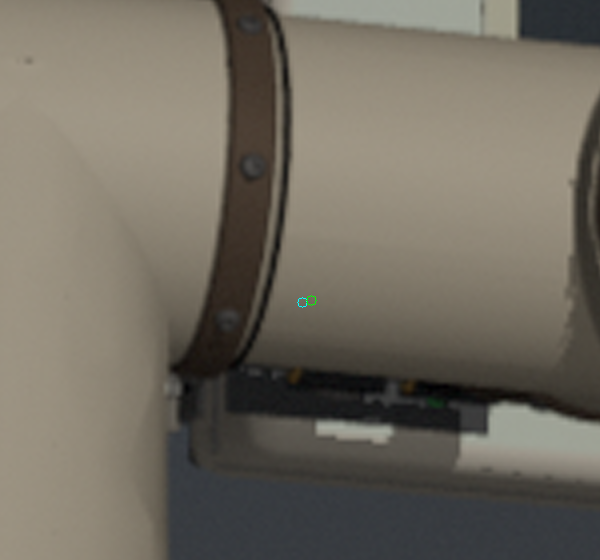

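>>> apply_moves:
  xyz:
    - [0, -0.02, -0.006]
    - [0.012, 0, -0.004]
    - [0.012, 0, -0.003]
    - [0.008, 0, -0.002]
    - [0, 0, 0]
  twist: [0, 0, 0, 0, 0]
  claw: [0, 0, 0, 0, 0]

```text
time_s: 25.5
tcp_pos: [0.452, -0.2134, 0.2399]
ee_rot: [[0.098, 0.103, 0.99], [0.026, 0.994, -0.106], [-0.995, 0.036, 0.095]]
wrist_force: [0.3, -0.0, -0.1]
gripper_width: 0.004
```

```bash
python3 st.py .124 -.055 .21; python3 gb.py 26
```

```text
t 25.5 tcp [ 0.452  -0.2134  0.2399] scanner [ 0.1174 -0.0588  0.2399] F_scanner [ 0.0076  0.301  -0.1423] g 0.0035832336528579243
rot in scanner
 [[-0.036  -0.9993 -0.0015]
 [ 0.0946 -0.0049  0.9955]
 [-0.9949  0.0357  0.0947]] 
joints [ -8.2182   5.4483 -14.8242  -2.499  -64.3915 -86.8383]
goal [ 0.4551 -0.2204  0.21  ] shift in tool [ 0.0299 -0.0077  0.001 ]
s tip [227.289 159.366] tcp [226.376 152.93 ]
s crop origin 152.25 84.25
t tip [447.348 299.754] tcp [449.658 299.583]
t crop origin 372.25 224.75
```

View pics/s26z.png

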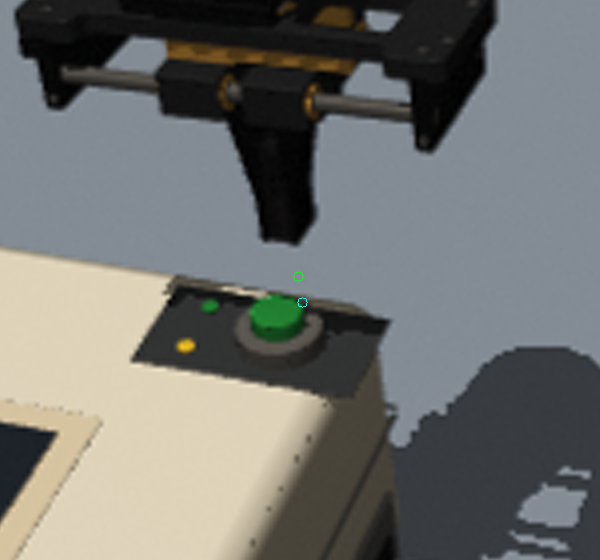

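```bash
python3 - <<'E'
from rc import *
np.set_printoptions(precision=4,suppress=True)
for z in(.25,.255,.26,.265):print(z,R.T@(atz(a,(152.25+285/4,84.25+240/4),z)-[q[0],q[1],0]))
E
```

```text
0.25 [ 0.127  -0.0704  0.25  ]
0.255 [ 0.124  -0.0644  0.255 ]
0.26 [ 0.1211 -0.0584  0.26  ]
0.265 [ 0.1182 -0.0525  0.265 ]
```

>>> apply_moves:
  xyz:
    - [0.01, -0.006, -0.001]
    - [0.01, 0, -0.001]
    - [0.006, 0, -0.001]
    - [0, 0, 0]
  twist: [0, 0, 0, 0]
  claw: [0, 0, 0, 0]

```text
time_s: 26.0
tcp_pos: [0.4529, -0.219, 0.2137]
ee_rot: [[0.102, 0.102, 0.989], [0.024, 0.994, -0.105], [-0.994, 0.035, 0.099]]
wrist_force: [-0.2, 0.6, -0.6]
gripper_width: 0.003
```

```bash
python3 st.py .124 -.0555 .21; python3 gb.py 27
```

```text
t 26.0 tcp [ 0.4529 -0.219   0.2137] scanner [ 0.1228 -0.0573  0.2137] F_scanner [-0.6144 -0.3009 -0.5576] g 0.002765649261246622
rot in scanner
 [[-0.0352 -0.9994 -0.0027]
 [ 0.0991 -0.0061  0.9951]
 [-0.9945  0.0347  0.0993]] 
joints [ -8.8861   6.7477 -17.1709  -2.6178 -60.5141 -85.9001]
goal [ 0.4546 -0.2204  0.21  ] shift in tool [ 0.0038 -0.0013  0.0014]
s tip [226.175 170.336] tcp [225.283 164.105]
s crop origin 151.0 95.25
t tip [446.783 301.204] tcp [449.008 301.093]
t crop origin 371.75 226.0
```

View pics/s27z.png

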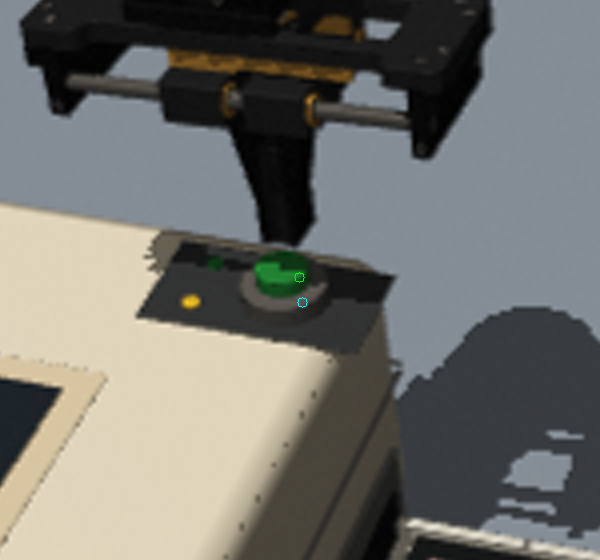

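>>> apply_moves:
  xyz:
    - [0.005, -0.001, 0]
    - [0.003, 0, -0.001]
  twist: [0, 0]
  claw: [0, 0]

```text
time_s: 26.3
tcp_pos: [0.4541, -0.2202, 0.2071]
ee_rot: [[0.106, 0.102, 0.989], [0.023, 0.994, -0.104], [-0.994, 0.034, 0.103]]
wrist_force: [-0.2, 0.2, 0.1]
gripper_width: 0.005
```

```bash
python3 st.py .124 -.0555 .21; python3 gb.py 28
```

```text
t 26.3 tcp [ 0.4541 -0.2202  0.2071] scanner [ 0.1239 -0.056   0.2071] F_scanner [-0.2216 -0.2561  0.0802] g 0.005383200341812943
rot in scanner
 [[-0.0343 -0.9994 -0.0032]
 [ 0.103  -0.0067  0.9947]
 [-0.9941  0.0338  0.1032]] 
joints [ -8.9812   7.086  -17.7872  -2.6121 -59.3371 -85.7302]
goal [ 0.4546 -0.2204  0.21  ] shift in tool [-0.0029 -0.      0.0008]
s tip [226.175 173.482] tcp [225.295 167.307]
s crop origin 151.0 98.25
t tip [446.259 301.608] tcp [448.453 301.516]
t crop origin 371.25 226.5
```

View pics/s28z.png

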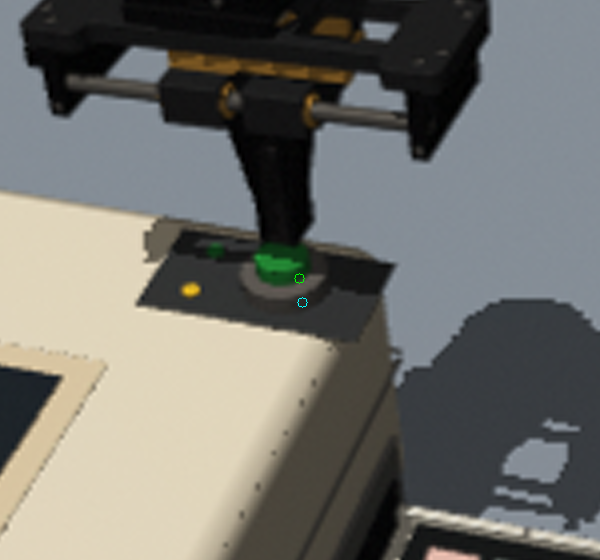

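>>> apply_moves:
  xyz:
    - [0.003, 0, 0]
    - [0.002, 0, 0]
  twist: [0, 0]
  claw: [0, 0]

```text
time_s: 26.6
tcp_pos: [0.4546, -0.2201, 0.2022]
ee_rot: [[0.106, 0.101, 0.989], [0.023, 0.994, -0.104], [-0.994, 0.034, 0.104]]
wrist_force: [-0.8, 0.0, -0.3]
gripper_width: 0.003
```

>>> apply_moves:
  xyz:
    - [0.002, 0, 0]
    - [0.002, 0, 0]
  twist: [0, 0]
  claw: [0, 0]

```text
time_s: 26.8
tcp_pos: [0.4551, -0.22, 0.1979]
ee_rot: [[0.107, 0.101, 0.989], [0.023, 0.994, -0.104], [-0.994, 0.034, 0.104]]
wrist_force: [0.4, -0.0, -0.5]
gripper_width: 0.005
```

>>> apply_moves:
  xyz:
    - [0.002, 0, 0]
    - [0.002, 0, 0]
  twist: [0, 0]
  claw: [0, 0]

```text
time_s: 27.0
tcp_pos: [0.4553, -0.22, 0.1941]
ee_rot: [[0.106, 0.101, 0.989], [0.022, 0.994, -0.104], [-0.994, 0.033, 0.103]]
wrist_force: [-2.1, -0.6, 3.2]
gripper_width: 0.006
```

>>> apply_moves:
  xyz:
    - [0.002, 0, 0]
    - [0.002, 0, 0]
  twist: [0, 0]
  claw: [0, 0]

```text
time_s: 27.2
tcp_pos: [0.4554, -0.2202, 0.1914]
ee_rot: [[0.106, 0.101, 0.989], [0.021, 0.994, -0.103], [-0.994, 0.032, 0.103]]
wrist_force: [-5.9, 3.7, 13.5]
gripper_width: 0.007
```

```bash
python3 st.py .124 -.0555 .19; python3 gb.py 29
```

```text
t 27.2 tcp [ 0.4554 -0.2202  0.1914] scanner [ 0.1237 -0.0548  0.1914] F_scanner [-3.0264 -6.3089 13.5273] g 0.00697716396574504
rot in scanner
 [[-0.0328 -0.9995 -0.0044]
 [ 0.1027 -0.0077  0.9947]
 [-0.9942  0.0322  0.1029]] 
joints [ -8.8871   7.9483 -19.1503  -2.5629 -57.1245 -85.7002]
goal [ 0.4546 -0.2204  0.19  ] shift in tool [ 0.0014 -0.0003 -0.0009]
s tip [226.95  180.151] tcp [226.097 174.094]
s crop origin 151.75 105.0
t tip [444.122 301.702] tcp [446.231 301.618]
t crop origin 369.0 226.5
```

View pics/s29z.png

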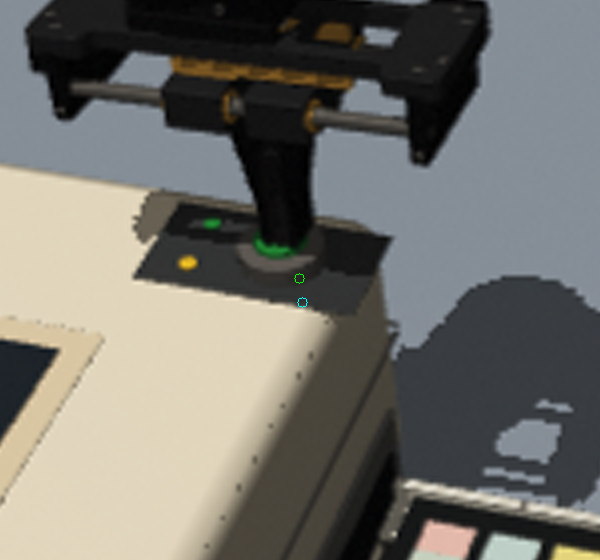

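>>> apply_moves:
  xyz:
    - [0.002, 0, 0]
    - [0.001, 0, 0]
  twist: [0, 0]
  claw: [0, 0]

```text
time_s: 27.5
tcp_pos: [0.4554, -0.2201, 0.1917]
ee_rot: [[0.107, 0.1, 0.989], [0.021, 0.995, -0.102], [-0.994, 0.031, 0.104]]
wrist_force: [-2.6, 1.2, 6.1]
gripper_width: 0.002
```

```bash
python3 - <<'E'
from h import *
b=imaging.capture("scene");save(b,"pics/s30.png");z=cv2.imread("pics/s30.png")[130:190,180:260];cv2.imwrite("pics/s30z.png",cv2.resize(z,None,fx=8,fy=8,interpolation=cv2.INTER_CUBIC))
E
```

```text
(no output)
```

View pics/s30z.png

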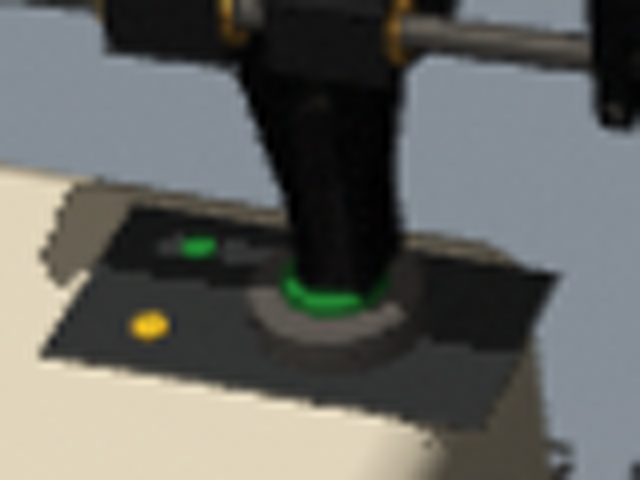

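The finger sits on the button, which stands only a few millimetres above its collar, so it is pressed. I'll release and lift clear.

>>> apply_moves:
  xyz:
    - [-0.01, 0, 0]
    - [-0.02, 0, 0]
    - [-0.03, 0, 0]
    - [-0.03, 0.02, 0]
    - [0, 0.04, 0]
    - [0, 0.045, 0]
    - [0, 0.045, 0]
    - [0, 0.045, 0]
    - [0, 0.045, 0]
    - [0, 0.045, 0]
    - [0, 0.04, 0]
    - [0, 0, 0]
  twist: [0, 0, 0, 0, 0, 0, 0, 0, 0, 0, 0, 0]
  claw: [0, 0, 0, 0, 0, 0, 0, 0, 0, 0, 0, 0]

```text
time_s: 28.75
tcp_pos: [0.4823, 0.1131, 0.2994]
ee_rot: [[0.118, 0.105, 0.987], [0.025, 0.994, -0.109], [-0.993, 0.037, 0.114]]
wrist_force: [-0.2, -1.0, 0.4]
gripper_width: 0.008
```

```bash
python3 st.py; python3 - <<'E'
from h import *
a=imaging.capture("scene");b=imaging.capture("top");save(a,"pics/s31.png");save(b,"pics/t31.png")
E
python3 - <<'E'
from ecc import *
al=np.ones(len(G),bool)
print("31",run(31,[-1,0,-5,0,0,0],al,G[:,0]>-.03))
E
```

```text
t 28.75 tcp [0.4823 0.1131 0.2994] scanner [-0.2105 -0.0641  0.2994] F_scanner [ 1.0527 -0.0682  0.3523] g 0.007620265134981602
rot in scanner
 [[-0.0375 -0.9993  0.0011]
 [ 0.1144 -0.0032  0.9934]
 [-0.9927  0.0374  0.1145]] 
joints [  33.8268    1.596   -12.6357    2.7525  -69.3691 -130.8098]
31 (array([-1.64, -0.28, -5.18, -0.11, -0.15, -0.18]), np.float64(6.548418063125315))
```

View pics/s31.png

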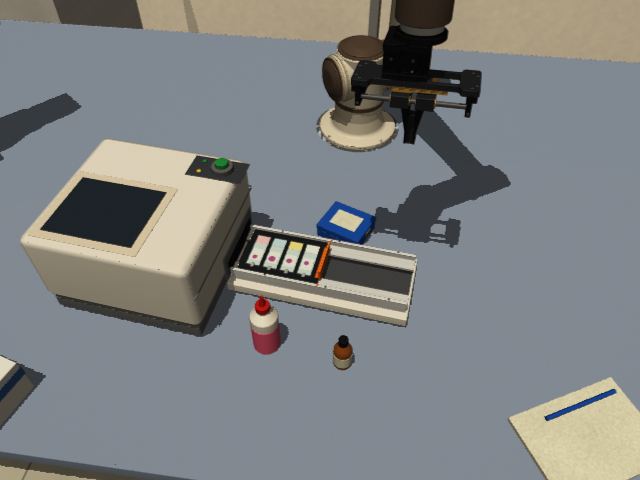

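View pics/t31.png

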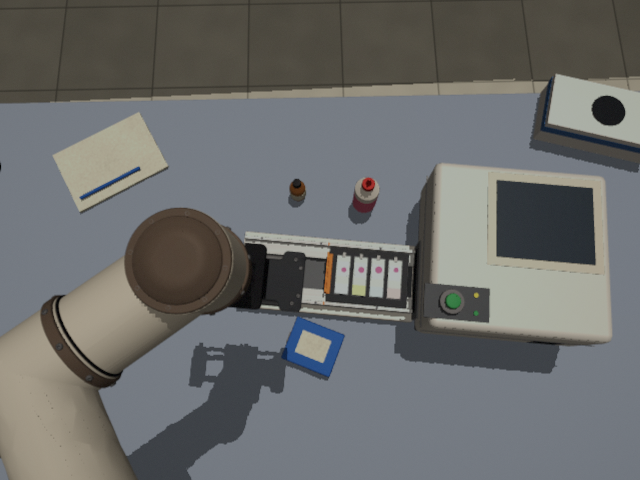

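```bash
python3 - <<'E'
from h import *
p=cv2.imread("pics/s0.png").astype(int);n=cv2.imread("pics/s31.png").astype(int);t0=cv2.imread("pics/t0.png").astype(int);t1=cv2.imread("pics/t31.png").astype(int)
for nm,A,B,(x,y,w,h) in(("button s",p,n,(205,150,35,25)),("wash s",p,n,(245,290,40,66)),("oil s",p,n,(328,332,28,40)),("button t",t0,t1,(438,286,32,30)),("wash t",t0,t1,(350,172,30,42)),("oil t",t0,t1,(285,175,24,30)),("box t",t0,t1,(285,330,60,46))):
    print(nm,abs(A-B)[y:y+h,x:x+w].mean())
job.finish_job()
E
```

```text
button s 4.159238095238095
wash s 5.165025252525252
oil s 4.599404761904762
button t 7.193402777777778
wash t 8.576455026455026
oil t 7.9037037037037035
box t 9.4268115942029
the job is handed in; nothing more can be done
```

The tray is down in its notches on all four feet, and I then pressed the green button to its stop and let it go. I handed the job in at about 29 s of the 48 s allowed.

**Fingertip height:** The real fingertip sits about 30 mm or more above the reported position. My first pass went over the lip without touching it; after that I worked from the pictures and the force readings.

**Docking:** I pushed the tray on the outer face of the lip at about 2–3 N until it stopped dead, with about 9 N measured. The pictures then showed it rolled by 2.7°, with only one side dropped and the other slightly past its notches. I pushed the lip back about 3 mm from its inner face, at about 2.5 N or less, and the other side dropped in.

**Final checks:**
- **Tray:** Before the button press and again at the end, the tray lay flat, 5.2 mm below riding height (5 mm expected). Its lip stood about 1 mm short of the orange lines. I did not push it forward again to the far walls, so it may have 2–3 mm of play ahead of it.
- **Button:** It stopped moving at the bottom with up to 13.5 N on it, about 5 mm below where contact began. In the last pictures it stands up again.
- **Bottles and slide box:** The bottles and box look unmoved in both cameras. A pixel comparison with the first pictures showed only small differences of similar size for the button, the bottles and the box.
- **Arm:** It was clear of everything when I handed in.

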